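Fit the sprung dust cap on the scan lens

TASK

The cleaned lens standing on the bench must be covered again: take the larger of the two dust caps by its two sprung tabs, pinch them together, fit the cap level into the mouth of the lens and press it gently down against its rubber seal, then let the tabs spring out under the rim so that it stays locked on. Never load the lens with more than 25 N, and leave the smaller cap and the loose steel block where they lie.

Things in the scene. Friction and masses are not known exactly. Their poses are not given: they have to be found in the camera images.
- large_cap: the larger dust cap: black disc 77 mm across, 0.08 kg, lying face up. Origin: centre of the underside of its flange, 8 mm above the bench as it lies (on four guide lugs and two noses, 8 mm tall, under it); z up out of its face. Flange 5 mm thick (face at z = +5 mm). Two upright grey finger tabs stand on the face, on its +y and -y sides. It may be fitted at any yaw
- cap_grip (a point): point on the larger cap midway between the two tabs, 13 mm above the cap's origin, at half height of the tabs; axes as the cap's. Each tab is 24 mm long in x, 5 mm thick in y and 16 mm tall above the face (top 21 mm above the cap's origin). Over their outer sides the tabs measure 46 mm free, 32 mm when pinched together in y to their stops
- large_cap_tab_a (a joint): travel of the tab on the cap's +y side toward the middle, m: 0 free, 0.007 fully pinched; its spring pushes out with 3 N free, 6 N pinched. About 0.003 when its nose lies in the lens's groove, about 0.0055 when caught in the bore. The nose, 10 mm wide, lies 5 to 8 mm below the flange's underside and reaches 35.5 mm from the axis free, 28.5 mm pinched
- large_cap_tab_b (a joint): the same for the tab on the cap's -y side
- cap_seal (a point): centre of the lower face of the larger cap's sprung rubber seal ring (radius 33 to 37 mm), which stands 2.5 mm out below the flange. Pressing it in takes 3 N at first, 7 N when the flange meets the rim, after which it is rigid. Axes as the cap's
- lens_stand: the lens on its fixed stand: square foot 100 x 100 x 10 mm, black barrel 89 mm across, and a dark steel draw tube 78 mm across rising from it, round mouth facing up. Origin: centre of the underside of the foot; the mouth is centred on the vertical axis through it. The tube stays at a height that is not measured: the rim is 84 to 102 mm above the bench, to be found by feel
- barrel_top (a point): point on the lens axis at the top of the black barrel, 68 mm above the bench. Mouth of the draw tube above it: bore 60 mm across, 1.5 mm chamfer, lip 3.5 mm thick, below it a groove 66 mm across down to 13 mm under the rim, where the glass lies. Noses must be pinched to pass the lip and spring into the groove only while the flange is held within 1.5 mm of the rim; higher, they jam in the bore
- small_cap: the smaller dust cap, alike in make but 59 mm across; it belongs to another lens and does not fit. Origin: centre of the underside of its flange, 8 mm above the bench. Leave it
- setup_block: loose steel block, 30 x 30 x 30 mm, origin in the centre of its underside. Leave it
Not all that is in view belongs to the job. What is shaped like the large_cap but red is not meant.

How it is judged:
By the outcome, as a careful person would: the job done as asked, in the order asked, and still so for the second after the job is handed in, with the robot touching nothing.
It also fails if it takes over 51 s, if anything falls off the work surface, if the arm or the gripper's body presses on something with over 40 N, if the wrist force passes 120 N, or if a joint passes its speed limit or range.

ROBOT

A 6-joint arm with a two-finger parallel gripper is mounted at the origin on a cart in front of the work surface, level with it; the furniture and walls round the work are solid. World frame = base frame: x ahead of the robot, y to its left, z up, the work surface at z = 0. Lengths are in m, angles in rad, forces in N, time in s.
With the tool pointing down it reaches from about 0.375 to 0.9 m from the base axis. Payload 3.1 kg.
Tool frame: the origin (TCP) lies at the very end of the fingers, on their centre line; the grasp point (between the pads) lies 19 mm behind it; z points along the fingers, y is the direction in which the jaws open and shut (so a half turn about z gives the same grasp; the last joint's range is limited). The gripper opens to 85 mm and grips with 20 to 120 N. Pads are 22 mm wide; open, the fingers measure 114 mm over their backs; the gripper's body (76 mm by 85 mm) begins 54 mm behind the grasp point. The pads swing forward as they close: fully open they stand 13 mm farther back than shut.
Start: joints at [-1.508, 0.527, 1.433, -0, 1.181, -0.178], TCP at [0.15, -0.607, 0.231] pointing down, gripper open.
Joint ranges: [-3.08, 3.08], [-0.75, 2.2], [0.22, 2.44], [-1.43, 4.57], [0, 2.65], [-2.85, 2.85]. Speed limits (rad/s): [2.79, 2.79, 3.14, 3.14, 3.14, 3.14].

INTERFACE

Orientations are given as a unit quaternion [x, y, z, w].
In Python, from station import * gives the robot as it stands.
- The arm moves only by the tool jog_arm, never from a script. Its argument "motion" is a list of rows, each a list of 5 numbers: the shift along the world's x, y, z in cm, then the turn about the world's z in degrees, then the closure in counts, from 0 (fully open) to 255 (shut). In form: [[tx, ty, tz, yaw, jaw], ...]. A call has 1 to 10 rows; each row shifts and turns the pose as measured when the row begins; what a row does not reach is not made up. A row lasts 1/12 s, in which the tool goes at most 41.7 mm and 7.16 degrees, less where a joint would pass 70% of its speed; a pose out of reach is approached as far as the arm can. A call with a gripper value outside its range is refused whole. The fingers move at their own pace and stop on an object; "squeeze" is the grip in N (left out, the last holds). Time passes only in rows, so rows that do not move let the fingers close. It gives the time, the measured TCP pose, the force and the opening at its end, in the units of the state.
- sense(): the state, without advancing time (a new reading comes with each control period).
- snapshot(name): name is "scene" or "top" or "wrist"; returns a dict with "img" (480x640x3 uint8, red, green, blue), "depth" (480x640 float32, m along the optical axis (not along the pixel's ray), 0 where there is no reading), "intrinsics" (3x3 intrinsics, pixels), "dist_coeffs" ([k1, k2, p1, p2, k3] as OpenCV has them; the pictures are not rectified), "eye" and "attitude" of the camera in the world. Camera axes: x right, y down, z forward; pixel columns grow to the right and rows downward; lengths in m; the calibration is good to about 2 mm. A picture is of the moment at which its call begins.
- sign_off(): hands the job in, once; it reports no verdict.
The state is a dict: "t": time; "q": joint angles; "qd": joint speeds; "tau": joint torques, N m; "tcp_pos": TCP position; "tool_rot": TCP orientation; "force": force on the tool from outside, world axes, zero at the start; "ft_torque": the same for the moment, N m; "finger_gap": opening from 0.0 (shut) to 1.0 (fully open).
Only numpy, scipy, OpenCV 4.12 (cv2) and the standard library are available. Lean on these libraries where they do the work, as an engineer would, in place of code of your own. Each camera call takes 0.05 s, during which the arm holds its last target.

## Working session

There is one attempt and no reset: what is moved stays moved. The work goes in short steps, Python scripts to look and compute and a tool call to move; the robot and the scene stay as the last step left them, time stands still between calls to the robot, and variables do not carry over. Pictures are saved under pics/ and viewed, and the job is handed in when it is done.

Besides the shell and the picture viewer there is one more tool, called after "Call:" by a JSON object that holds its "api" and its "payload". jog_arm: Moves the arm, as the interface text tells. Its arguments: {"type":"object","properties":{"motion":{"type":"array","items":{"type":"array","items":{"type":"number"}}},"squeeze":{"type":"number"}},"required":["motion"]}

```bash
ls; mkdir -p pics; cat > h.py <<'E'
from station import *
import numpy as np, cv2, pickle
from scipy.spatial.transform import Rotation as R
def snap(n,f):
    s=snapshot(n); pickle.dump(s,open(f'pics/{f}.pkl','wb')); cv2.imwrite(f'pics/{f}.png',s['img'][:,:,::-1]); return s
def load(f): return pickle.load(open(f'pics/{f}.pkl','rb'))
def rot(s):
    a=np.array(s['attitude']); return R.from_quat(a).as_matrix() if a.size==4 else a.reshape(3,3)
def ray(s,u,v):
    p=cv2.undistortPoints(np.array([[[u,v]]],float),np.array(s['intrinsics']),np.array(s['dist_coeffs']))[0,0]
    return np.array([p[0],p[1],1.])
def atz(s,u,v,z):
    d=rot(s)@ray(s,u,v); e=np.array(s['eye']); return e+d*(z-e[2])/d[2]
def dep(s,u,v):
    return np.array(s['eye'])+rot(s)@(ray(s,u,v)*s['depth'][int(round(v)),int(round(u))])
def proj(s,P):
    Rm=rot(s); P=np.atleast_2d(P); rv=cv2.Rodrigues(Rm.T)[0]; t=-Rm.T@np.array(s['eye'])
    return cv2.projectPoints(P.astype(float),rv,t,np.array(s['intrinsics']),np.array(s['dist_coeffs']))[0][:,0]
def crop(s,f,u0,v0,u1,v1,k):
    im=s['img'][v0:v1,u0:u1,::-1]; cv2.imwrite(f'pics/{f}.png',cv2.resize(im,None,fx=k,fy=k,interpolation=cv2.INTER_CUBIC))
E
python3 - <<'E'
from h import *
print(sense())
for n in ['scene','top','wrist']:
    s=snap(n,n+'0'); print(n,s['eye'],s['attitude'],s['intrinsics'],s['dist_coeffs'])
E
```

```text
pics
{'t': 0.0, 'q': array([-1.50749816e+00,  5.28477500e-01,  1.43392519e+00,  1.72761283e-06,
        1.18138419e+00, -1.78502182e-01]), 'qd': array([-0.00119054,  0.00107729,  0.00117688, -0.0015721 , -0.00252579,
       -0.0014397 ]), 'tau': array([ 3.42540661e-04, -4.42343724e+01, -1.78021753e+01, -1.63769741e-04,
        8.45481001e-03, -6.32953636e-07]), 'tcp_pos': array([ 0.14963805, -0.60607632,  0.23031937]), 'tool_rot': array([ 9.92699914e-01,  1.20605459e-01,  6.39584398e-05, -1.09524772e-03]), 'force': array([-0.06366703,  0.07964499, -0.03672774]), 'ft_torque': array([-0.03378882, -0.024722  , -0.01574943]), 'finger_gap': 1.001730480577721}
scene [ 0.13179416 -1.00139481  0.73885791] [ 0.87852392 -0.26332888  0.1137626  -0.38198388] [[583.61204667   0.         322.42988947]
 [  0.         583.61204667 237.74841824]
 [  0.           0.           1.        ]] [-0.15849136  0.          0.          0.          0.        ]
top [ 0.38943836 -0.38271428  1.04083072] [ 0.71433758 -0.69681577  0.04915566 -0.0418728 ] [[603.73857402   0.         308.85905943]
 [  0.         603.73857402 236.54027632]
 [  0.           0.           1.        ]] [-0.00636945  0.          0.          0.          0.        ]
wrist [ 0.22838875 -0.58722497  0.37180273] [ 0.77719658 -0.60848725 -0.09918958  0.12597688] [[358.51149834   0.         320.77368456]
 [  0.         358.51149834 236.74071163]
 [  0.           0.           1.        ]] [-0.05692043  0.          0.          0.          0.        ]
```

View pics/scene0.png

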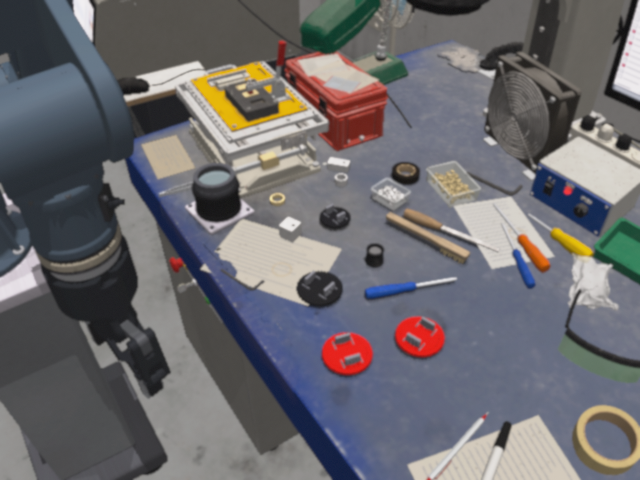

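View pics/top0.png

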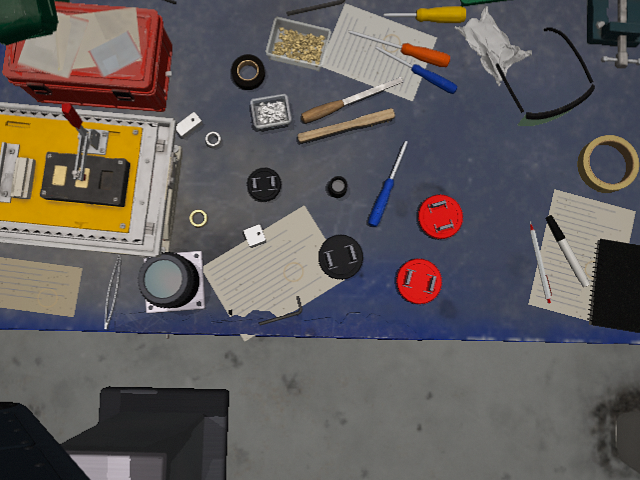

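View pics/wrist0.png

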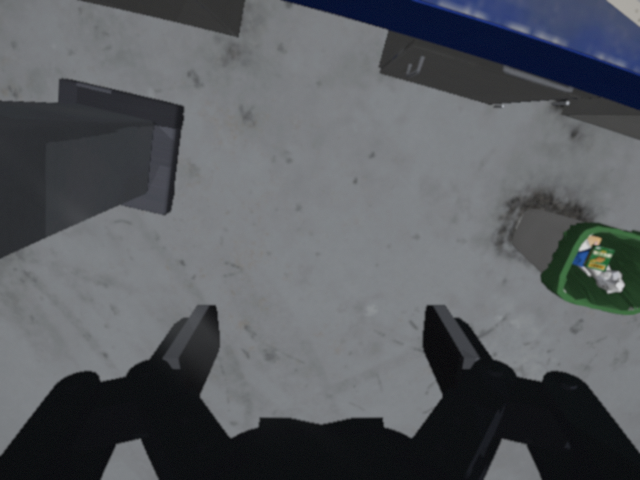

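The top view shows the candidates for the large cap. The black disc is at (341,257), the smaller black cap at (264,185), and there are red decoys at (419,281) and (440,216). The lens is at (168,280) and the steel block at (254,235). By the description I choose the disc at (341,257), and I'll check it in a close crop.

```bash
python3 - <<'E'
from h import *
s=load('top0')
crop(s,'c1',300,215,385,300,9*0+7)
crop(s,'c2',125,235,225,325,6)
for n,u,v in [('cap',341,257),('small',264,185),('lens',168,280),('block',254,235),('red',419,281)]:
    print(n,dep(s,u,v),atz(s,u,v,0.013))
E
```

```text
cap [ 0.48885794 -0.4475318   0.01284294] [ 0.48884275 -0.4475219   0.013     ]
small [ 0.61110211 -0.3116696   0.01176405] [ 0.61083589 -0.31175493  0.013     ]
lens [ 0.43905614 -0.16835788  0.07521841] [ 0.44225322 -0.15454601  0.013     ]
block [ 0.5208692  -0.29889639  0.0291339 ] [ 0.52296517 -0.29755972  0.013     ]
red [ 0.45120766 -0.5815407   0.01153063] [ 0.45111948 -0.58125687  0.013     ]
```

View pics/c1.png

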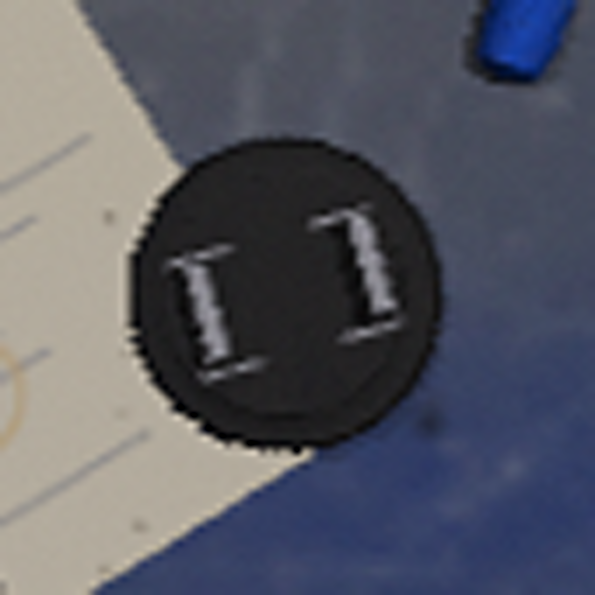

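View pics/c2.png

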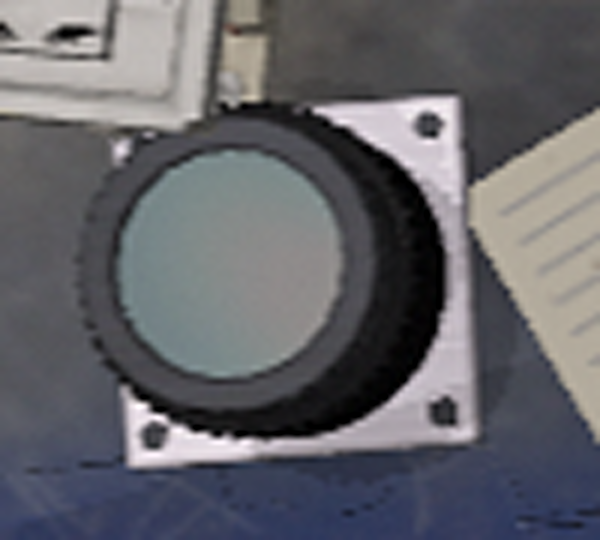

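The crop confirms a black disc about 44 px across (roughly 76 mm at this range, against 77 mm expected) with two grey tabs. Next I'll measure the cap, the lens and the nearby heights more closely.

```bash
python3 - <<'E'
from h import *
s=load('top0')
a=atz(s,300+205/7,215+310/7,0.029);b=atz(s,300+371/7,215+270/7,0.029)
print('tabs',a,b,(a+b)/2,np.linalg.norm(a-b),np.degrees(np.arctan2(*(a-b)[1::-1])))
t0=atz(s,300+190/7,215+262/7,0.029);t1=atz(s,300+220/7,215+362/7,0.029); print('tab long dir',np.degrees(np.arctan2(*(t1-t0)[1::-1])),np.linalg.norm(t1-t0))
print('disc ctr',atz(s,300+285/7,215+294/7,0.013), 'diam',np.linalg.norm(atz(s,300+131/7,215+294/7,0.013)-atz(s,300+441/7,215+294/7,0.013)))
# lens: foot corners z=.01
for u,v in [(463,95),(478,440),(128,466)]: print('foot',atz(s,125+u/6,235+v/6,0.010))
for z in (.084,.093,.102):
  L=[atz(s,125+u/6,235+v/6,z) for u,v in [(117,265),(343,265),(230,150),(230,380)]]
  print(z,(L[0]+L[1])/2,(L[2]+L[3])/2,np.linalg.norm(L[0]-L[1]),np.linalg.norm(L[2]-L[3]))
# heights around lens
H=np.full((480,640),np.nan)
for v in range(0,340,4):
  for u in range(0,330,4):
    if s['depth'][v,u]>0: H[v,u]=dep(s,u,v)[2]
print('height map rows v step 16')
for v in range(0,340,16): print(v,[int(1000*H[v,u]) if H[v,u]==H[v,u] else -1 for u in range(0,330,16)])
for v in range(232,330,4): print(v,[int(1000*H[v,u]) if H[v,u]==H[v,u] else -1 for u in range(128,212,4)])
E
```

```text
tabs [ 0.48293824 -0.42686165  0.029     ] [ 0.49360544 -0.4666468   0.029     ] [ 0.48827184 -0.44675422  0.029     ] 0.04119037306628412 105.00913736177242
tab long dir -162.19065004689992 0.02513561889799875
disc ctr [ 0.48883044 -0.44703301  0.013     ] diam 0.07580236801561932
foot [ 0.49373561 -0.20959035  0.01      ]
foot [ 0.39608273 -0.21836707  0.01      ]
foot [ 0.38640284 -0.1203104   0.01      ]
0.084 [ 0.43973499 -0.16288791  0.084     ] [ 0.43985667 -0.16287305  0.084     ] 0.059384708915043626 0.0605436892684416
0.093 [ 0.4392619  -0.16495561  0.093     ] [ 0.43938243 -0.16494089  0.093     ] 0.058826133226626734 0.05997421215000026
0.102 [ 0.43878881 -0.16702331  0.102     ] [ 0.4389082  -0.16700873  0.102     ] 0.058267557538209905 0.05940473503155893
height map rows v step 16
0 [240, 241, 229, 201, 23, 1, 2, 0, -2, 0, 2, 0, 1, -3, 1, 0, 0, 1, 0, 0, 2]
16 [233, 231, 224, 198, 134, 136, 134, 136, 133, 135, 111, 1, 2, 1, 1, 0, 2, -3, -2, 3, 0]
32 [218, 206, 192, 177, 135, 136, 135, 134, 137, 130, 109, 0, -2, -1, 1, 0, -1, 32, 12, 7, 20]
48 [-1, 130, 136, 136, 135, 134
[... 3039 characters left out ...]
 65, 37, 8, 7, 0, -1]
296 [3, -5, 1, -1, 67, 90, 92, 74, 74, 78, 76, 88, 88, 84, 66, 58, 20, 7, 7, 0, 0]
300 [-3, 0, 1, 1, 0, 67, 93, 91, 91, 92, 88, 88, 75, 65, 66, 21, 12, 13, 7, 5, 1]
304 [4, 0, 2, 0, 0, 8, 12, 65, 64, 64, 67, 67, 68, 32, 20, 8, 9, 12, 8, 8, 0]
308 [0, -2, 0, 0, 2, 13, 11, 8, 9, 9, 9, 8, 8, 8, 5, 10, 4, 11, 9, 2, 0]
312 [0, 0, 1, 2, 0, 10, 10, 5, -1, -3, 1, 3, -1, 1, -1, 1, 4, 2, 0, -1, 0]
316 [0, 3, 1, -2, 0, 0, 0, 3, 3, 1, -1, 2, 2, 3, 1, 0, 2, 1, 0, 2, 1]
320 [0, 0, 0, -2, -2, 0, 1, 0, -2, 0, 0, 0, -2, -1, 2, 1, 0, 3, -1, 3, 0]
324 [2, 2, 0, 0, -1, 1, 1, 0, 1, 3, 0, 2, 0, -2, 3, 0, -1, -1, 0, 0, 3]
328 [2, -2, 0, 0, 4, 1, 1, 0, 1, -1, -1, 1, 0, 1, 0, 1, -1, 0, 2, 1, 2]
```

```bash
python3 - <<'E'
from h import *
s=load('top0')
P=[]
for v in range(225,268):
  for u in range(80,215):
    if s['depth'][v,u]>0:
      p=dep(s,u,v)
      if p[2]>.1: P.append(p)
P=np.array(P)
for y0 in np.arange(-0.26,-0.04,0.01):
  m=(abs(P[:,1]-y0)<.005)
  if m.any(): print(round(y0,2),'min x',np.sort(P[m,0])[:3].round(3), 'max z',P[m,2].max().round(3))
print((P-[0.4394,-.1643,0])[np.argsort(np.hypot(P[:,0]-.4394,P[:,1]+.1643))[:8]].round(3))
E
```

```text
-0.16 min x [0.471 0.472 0.472] max z 0.13
-0.15 min x [0.472 0.472 0.472] max z 0.129
-0.14 min x [0.47  0.471 0.471] max z 0.138
-0.13 min x [0.471 0.472 0.472] max z 0.138
-0.12 min x [0.474 0.474 0.474] max z 0.145
-0.11 min x [0.474 0.475 0.475] max z 0.147
-0.1 min x [0.475 0.475 0.475] max z 0.145
-0.09 min x [0.476 0.476 0.476] max z 0.145
-0.08 min x [0.477 0.477 0.477] max z 0.143
-0.07 min x [0.477 0.478 0.478] max z 0.141
-0.06 min x [0.478 0.478 0.478] max z 0.144
-0.05 min x [0.479 0.479 0.479] max z 0.143
[[0.032 0.007 0.122]
 [0.032 0.007 0.118]
 [0.033 0.004 0.109]
 [0.033 0.007 0.124]
 [0.034 0.005 0.12 ]
 [0.033 0.007 0.106]
 [0.033 0.008 0.125]
 [0.033 0.009 0.126]]
```

```bash
python3 - <<'E'
from h import *
s=load('top0')
crop(s,'c3',130,225,200,280,11)
s=load('scene0'); crop(s,'c4',160,130,290,240,6)
E
```

```text
(no output)
```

View pics/c3.png

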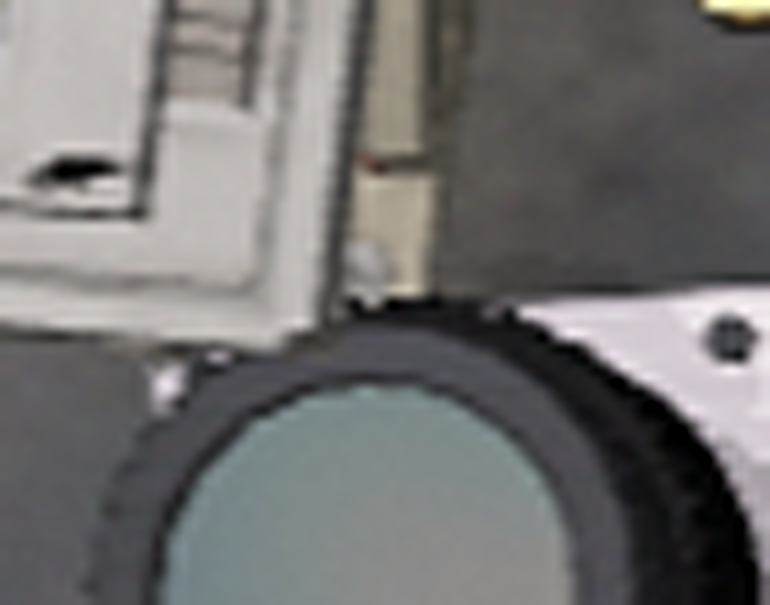

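View pics/c4.png

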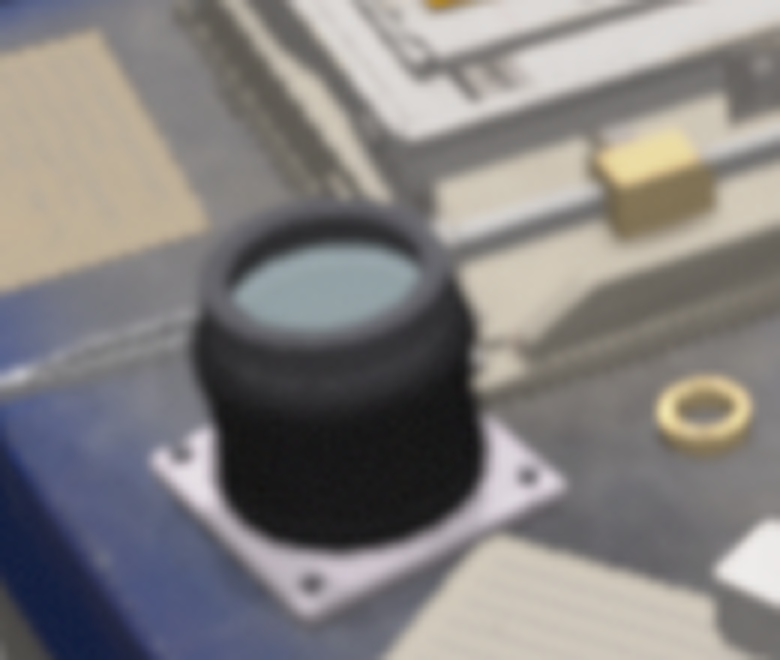

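The lens bore centre measures about (0.4394, -0.1643). The rim is around z = 0.090, which agrees with the glass at 0.076 plus 13 mm. An equipment box stands close to the lens on its +x side, and I'll inspect that with the wrist camera. First I'll go over the cap.

Call:
{"api": "jog_arm", "payload": {"motion": [[3.3, 1.7, -0.3, 0, 0], [3.3, 1.7, -0.3, 0, 0], [3.3, 1.7, -0.3, 0, 0], [3.3, 1.7, -0.3, 0, 0], [3.3, 1.7, -0.3, 0, 0], [3.3, 1.7, -0.3, 0, 0], [3.3, 1.7, -0.3, 0, 0], [3.3, 1.7, -0.3, 0, 0], [0, 0, 0, 2, 0], [0, 0, 0, 0, 0]]}}

```text
t: 0.98
tcp_pos: [0.421, -0.463, 0.202]
tool_rot: [0.991, 0.135, -0.001, -0.002]
force: [0.8, -0.2, 0.9]
finger_gap: 1.0
```

```bash
python3 - <<'E'
from h import *
print(sense()['tcp_pos'],sense()['tool_rot'],sense()['t'])
s=snap('wrist','w1');print(proj(s,[[.4885,-.447,.013],[.4394,-.1643,.09]]))
E
```

```text
[ 0.42101321 -0.46298868  0.20197815] [ 0.99084272  0.13500231 -0.00119187 -0.00191091] 0.9833
[[324.00620862 131.04419881]
 [-70.29631054 103.27937118]]
```

View pics/w1.png

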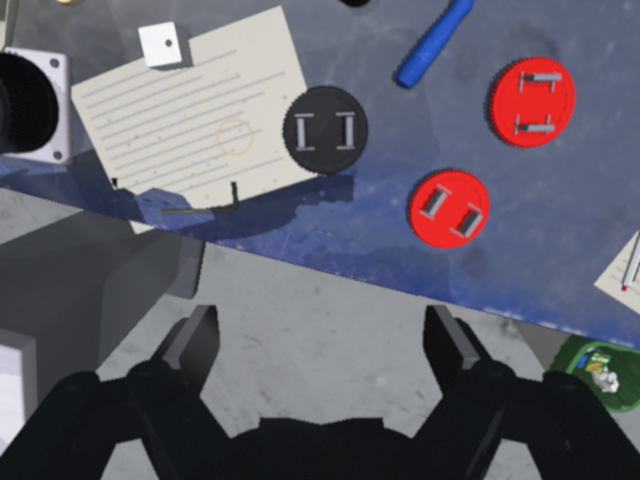

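The wrist view has the large cap at (325,130), within 1 px of my prediction. The lens is at the left edge, around (20,105).

```bash
python3 - <<'E'
from h import *
s=load('w1'); crop(s,'c5',275,80,375,180,6)
c=np.array([.4885,-.447]); 
E
```

```text
(no output)
```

View pics/c5.png

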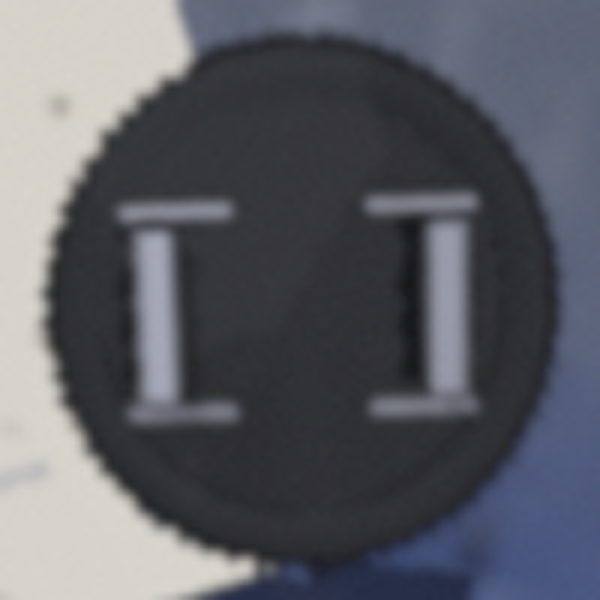

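```bash
python3 - <<'E'
from h import *
s=load('w1'); f=lambda u,v,z: atz(s,275+(u+.5)/6-.5,80+(v+.5)/6-.5,z)
a=f(156,317,.029);b=f(447,308,.029); ang=lambda d:np.degrees(np.arctan2(d[1],d[0]))
print((a+b)/2,np.linalg.norm(a-b),ang(a-b))
print(ang(f(153,230,.029)-f(160,405,.029)),ang(f(447,222,.029)-f(447,395,.029)))
print(f(302,300,.013),np.linalg.norm(f(47,300,.013)-f(557,300,.013)),np.linalg.norm(f(302,37,.013)-f(302,563,.013)))
# frame bars ends on the face z~?
print(ang(f(120,212,.013)-f(475,200,.013)),ang(f(130,415,.013)-f(475,406,.013)))
yt=R.from_quat(sense()['tool_rot']).as_matrix(); print(yt, ang(-yt[:,1]))
E
```

```text
[ 0.48874937 -0.44755089  0.029     ] 0.04102558309198394 107.28234245235369
16.98294457433148 16.824477493110674
[ 0.48992585 -0.44743846  0.013     ] 0.07545143534828773 0.07543544599463839
107.41162441266337 107.03528905938732
[[ 9.64083455e-01  2.65590788e-01 -2.15078889e-03]
 [ 2.65598235e-01 -9.64072221e-01  4.72553499e-03]
 [-8.18457260e-04 -5.12705583e-03 -9.99986522e-01]] 105.40226790910073
```

Call:
{"api": "jog_arm", "payload": {"motion": [[3.4, 0.8, 0, 1.7, 80], [3.4, 0.8, -2, 0, 80], [0, 0, -3.5, 0, 80], [0, 0, -3.5, 0, 80], [0, 0, -2, 0, 80], [0, 0, 0, 0, 80], [0, 0, 0, 0, 80]], "squeeze": 40}}

```text
t: 1.62
tcp_pos: [0.4874, -0.4528, 0.0906]
tool_rot: [0.99, 0.142, 0.0, 0.001]
force: [-0.4, -1.1, 0.1]
finger_gap: 0.688
```

```bash
python3 - <<'E'
from h import *
st=sense();print(st['tcp_pos'],st['tool_rot'],st['t'],st['finger_gap'],st['force'])
M=R.from_quat(st['tool_rot']).as_matrix();print(np.degrees(np.arctan2(-M[1,1],-M[0,1])))
s=snap('wrist','w2')
E
```

```text
[ 0.4874025  -0.4528467   0.09064819] [9.89907122e-01 1.41711754e-01 3.25948130e-04 1.24992335e-03] 1.6167 0.6881776524867788 [-0.39254979 -1.08955638  0.11018607]
106.29381267445294
```

View pics/w2.png

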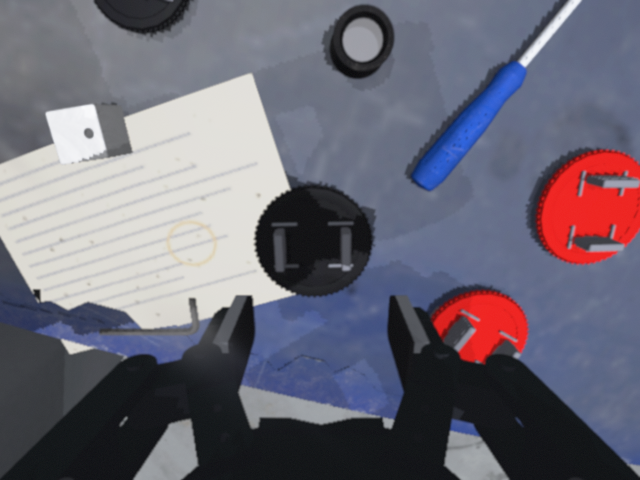

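```bash
python3 - <<'E'
from h import *
s=load('w2'); st=sense()
M=R.from_quat(st['tool_rot']).as_matrix()
for (u,v) in [(238,299),(246,300),(250,310),(243,305),(402,299),(396,300),(393,310),(398,305)]:
    p=dep(s,u,v); print(u,v,(M.T@(p-st['tcp_pos'])*1000).round(1))
# cap tabs again in tool frame
E
```

```text
238 299 [ 11.1 -33.3 -11.3]
246 300 [ 11.8 -29.6 -13.3]
250 310 [  5.9 -28.8 -11. ]
243 305 [ 10.7 -30.4 -15.4]
402 299 [ 11.2  33.6 -11.4]
396 300 [ 11.4  30.9 -12.6]
393 310 [  7.2  29.8 -13.2]
398 305 [ 11.2  30.9 -16.4]
```

Call:
{"api": "jog_arm", "payload": {"motion": [[0.2, 0.5, 0, 0.8, 95], [0, 0, -1.5, 0, 95], [0, 0, -1.5, 0, 95], [0, 0, -1, 0, 95], [0, 0, 0, 0, 95]]}}

```text
t: 2.08
tcp_pos: [0.491, -0.4537, 0.0596]
tool_rot: [0.989, 0.147, 0.004, 0.008]
force: [0.2, -0.7, 0.0]
finger_gap: 0.63
```

```bash
python3 - <<'E'
from h import *
st=sense();print(st['tcp_pos'],st['tool_rot'],st['t'],st['finger_gap'],st['force'])
M=R.from_quat(st['tool_rot']).as_matrix();print(np.degrees(np.arctan2(-M[1,1],-M[0,1])))
s=snap('wrist','w3')
E
```

```text
[ 0.49103188 -0.45367319  0.05958818] [0.98903853 0.14735409 0.00434985 0.00840501] 2.0833 0.6301189775460642 [ 0.19381731 -0.65236849  0.03607857]
106.9448670727761
```

View pics/w3.png

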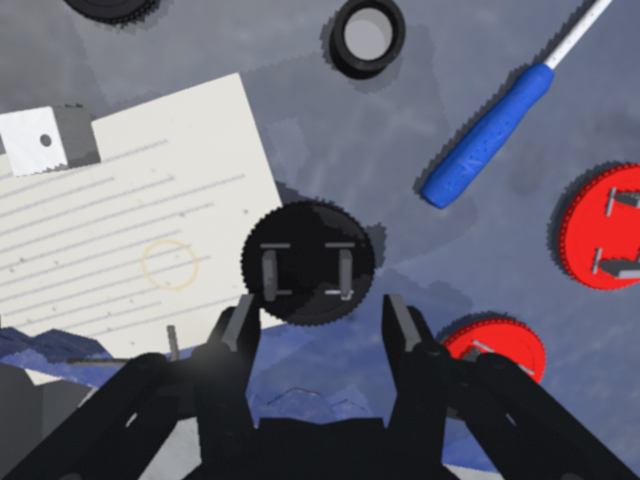

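Call:
{"api": "jog_arm", "payload": {"motion": [[0, 0, 0, 0, 95], [0, 0, 0, 0, 95]]}}

```text
t: 2.3
tcp_pos: [0.4923, -0.4553, 0.063]
tool_rot: [0.989, 0.147, 0.006, 0.011]
force: [0.5, 0.6, 0.8]
finger_gap: 0.625
```

```bash
python3 - <<'E'
from h import *
st=sense();print(st['tcp_pos'],st['tool_rot'],st['t'],st['finger_gap'],st['force'],st['qd'].round(3))
s=load('w3')
crop(s,'c6',180,240,460,400,2.8)
M=R.from_quat([0.98903853,0.14735409,0.00434985,0.00840501]).as_matrix();p0=np.array([ 0.49103188,-0.45367319,0.05958818])
D=s['depth']
q=[]
for v in range(280,480):
  for u in range(150,480):
    if 0.03<D[v,u]<0.6:
      p=M.T@(dep(s,u,v)-p0)*1000
      if p[2]<5 and abs(p[1])<50 and p[2]>-60: q.append((*p,u,v))
q=np.array(q); print(len(q))
for sg in (-1,1):
  k=q[(q[:,1]*sg>20)]; k=k[np.argsort(-k[:,2])][:12]; print(k.round(1))
E
```

```text
[ 0.49233453 -0.45533662  0.06304806] [0.98900651 0.14737342 0.00566559 0.01072827] 2.3 0.6252719376148181 [0.48370704 0.55139549 0.78596739] [-0.001 -0.018 -0.01   0.001  0.006 -0.002]
13233
[[  2.6 -26.4  -1.6 260.  305. ]
 [ -5.4 -26.3  -2.6 261.  322. ]
 [  2.8 -26.2  -2.7 260.  306. ]
 [  1.3 -26.3  -2.8 260.  309. ]
 [ -4.7 -26.2  -2.8 261.  321. ]
 [ -5.6 -26.2  -3.  261.  323. ]
 [  6.9 -26.8  -3.1 258.  298. ]
 [ -7.1 -26.3  -3.2 261.  326. ]
 [  0.6 -26.3  -3.2 260.  311. ]
 [ -8.6 -26.4  -3.2 261.  329. ]
 [  7.5 -26.7  -3.4 258.  297. ]
 [ -2.8 -26.4  -3.4 260.  318. ]]
[[ 3.00e+00  2.72e+01 -2.30e+00  3.82e+02  3.05e+02]
 [ 2.60e+00  2.72e+01 -2.40e+00  3.82e+02  3.06e+02]
 [ 8.00e-01  2.73e+01 -2.80e+00  3.82e+02  3.10e+02]
 [-9.40e+00  2.74e+01 -2.80e+00  3.81e+02  3.30e+02]
 [ 1.30e+00  2.72e+01 -2.80e+00  3.82e+02  3.09e+02]
 [ 8.30e+00  2.72e+01 -3.00e+00  3.83e+02  2.95e+02]
 [-6.10e+00  2.72e+01 -3.10e+00  3.81e+02  3.24e+02]
 [ 2.60e+00  2.71e+01 -3.30e+00  3.82e+02  3.07e+02]
 [-7.50e+00  2.72e+01 -3.40e+00  3.81e+02  3.27e+02]
 [-4.40e+00  2.70e+01 -3.40e+00  3.81e+02  3.21e+02]
 [ 2.20e+00  2.71e+01 -3.40e+00  3.82e+02  3.08e+02]
 [ 2.00e-01  2.72e+01 -3.50e+00  3.82e+02  3.12e+02]]
```

View pics/c6.png

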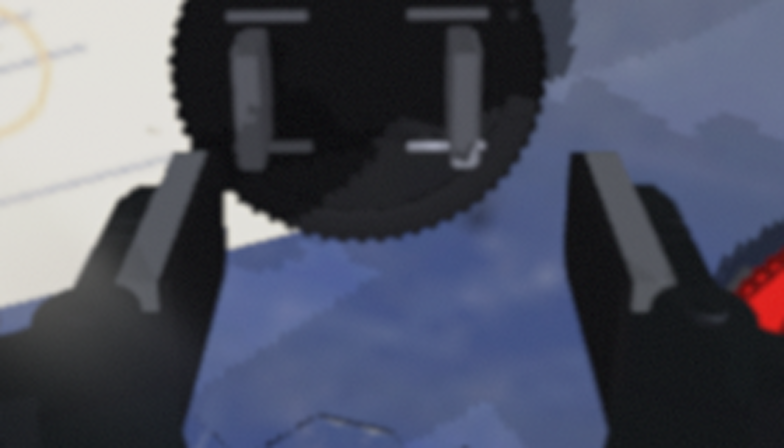

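Call:
{"api": "jog_arm", "payload": {"motion": [[0, 0, 0, 0, 95], [0, 0, 0, 0, 95], [0, 0, 0, 0, 95]]}}

```text
t: 2.55
tcp_pos: [0.4933, -0.4565, 0.0657]
tool_rot: [0.989, 0.147, 0.007, 0.013]
force: [0.4, 0.3, 1.1]
finger_gap: 0.627
```

```bash
python3 - <<'E'
from h import *
st=sense();print(st['tcp_pos'],st['tool_rot'],st['t'],st['qd'].round(3),st['q'])
M=R.from_quat(st['tool_rot']).as_matrix();print(np.degrees(M[:2,2]))
E
```

```text
[ 0.49334698 -0.456524    0.06574148] [0.98896819 0.14743295 0.00675307 0.01264243] 2.55 [ 0.001 -0.011 -0.005  0.001  0.002 -0.   ] [-9.12293840e-01  7.80915014e-01  1.44664421e+00 -7.37305810e-04
  8.85372252e-01  3.62985679e-01]
[ 0.97889616 -1.31864387]
```

Call:
{"api": "jog_arm", "payload": {"motion": [[0, 0, 0, 0, 95], [0, 0, 0, 0, 95], [0, 0, 0, 0, 95], [0, 0, 0, 0, 95]]}}

```text
t: 2.88
tcp_pos: [0.4937, -0.4567, 0.0665]
tool_rot: [0.989, 0.148, 0.007, 0.013]
force: [0.0, 0.5, -0.3]
finger_gap: 0.628
```

```bash
cat >> h.py <<'E'
def show(cap=None):
    st=sense(); M=R.from_quat(st['tool_rot']).as_matrix(); a=np.degrees(M[:2,2]); th=np.arctan2(st['tcp_pos'][1],st['tcp_pos'][0])
    print('t',round(st['t'],2),'tcp',(st['tcp_pos']*1000).round(1),'jaw',round(float(np.degrees(np.arctan2(-M[1,1],-M[0,1]))),2),'tilt xy',a.round(2),'radial',round(float(a@[np.cos(th),np.sin(th)]),2),'F',st['force'].round(1),'T',st['ft_torque'].round(2),'gap',round(st['finger_gap']*85,1),'qd',st['qd'].round(3))
    return st
E
python3 - <<'E'
from h import *
show()
E
```

```text
t 2.88 tcp [ 493.7 -456.7   66.5] jaw 106.96 tilt xy [ 1.02 -1.37] radial 1.68 F [ 0.   0.5 -0.3] T [-0.03  0.05  0.05] gap 53.4 qd [-0.001  0.001  0.001 -0.001  0.001  0.001]
```

Call:
{"api": "jog_arm", "payload": {"motion": [[0, 0, 3, 0, 95], [0, 0, 3, 0, 95], [0, 0, 0, 0, 95], [0, 0, 0, 0, 95], [0, 0, 0, 0, 95], [0, 0, 0, 0, 95], [0, 0, 0, 0, 95], [0, 0, 0, 0, 95]]}}

```text
t: 3.55
tcp_pos: [0.4915, -0.4541, 0.1236]
tool_rot: [0.989, 0.147, 0.005, 0.009]
force: [-0.5, -0.3, 0.4]
finger_gap: 0.629
```

```bash
python3 - <<'E'
from h import *
show()
E
```

```text
t 3.55 tcp [ 491.5 -454.1  123.6] jaw 106.96 tilt xy [ 0.68 -0.94] radial 1.14 F [-0.5 -0.3  0.4] T [0.04 0.04 0.03] gap 53.5 qd [-0.002  0.013  0.009  0.001 -0.004  0.001]
```

Call:
{"api": "jog_arm", "payload": {"motion": [[0, 0, 0, 0, 95], [0, 0, 0, 0, 95], [0, 0, 0, 0, 95], [0, 0, 0, 0, 95]]}}

```text
t: 3.88
tcp_pos: [0.4905, -0.4529, 0.1208]
tool_rot: [0.989, 0.147, 0.003, 0.007]
force: [-0.2, -0.0, 0.1]
finger_gap: 0.627
```

```bash
python3 - <<'E'
from h import *
show()
E
```

```text
t 3.88 tcp [ 490.5 -452.9  120.8] jaw 106.96 tilt xy [ 0.51 -0.71] radial 0.85 F [-0.2 -0.   0.1] T [-0.04 -0.    0.01] gap 53.3 qd [ 0.001  0.006  0.001 -0.001 -0.002 -0.001]
```

Call:
{"api": "jog_arm", "payload": {"motion": [[-0.05, 0.15, -0.5, 0, 95], [-0.05, 0.15, -0.5, 0, 95], [-0.05, 0.15, -0.5, 0, 95], [-0.05, 0.15, -0.5, 0, 95], [0, 0, -0.5, 0, 95], [0, 0, -0.5, 0, 95]]}}

```text
t: 4.38
tcp_pos: [0.4884, -0.4462, 0.0884]
tool_rot: [0.989, 0.147, 0.004, 0.007]
force: [-0.1, 0.2, -0.6]
finger_gap: 0.63
```

```bash
python3 - <<'E'
from h import *
show()
E
```

```text
t 4.38 tcp [ 488.4 -446.2   88.4] jaw 106.96 tilt xy [ 0.54 -0.74] radial 0.9 F [-0.1  0.2 -0.6] T [-0.04  0.07  0.05] gap 53.6 qd [ 0.002  0.091  0.04   0.    -0.122  0.   ]
```

Call:
{"api": "jog_arm", "payload": {"motion": [[0, 0, 0, 0, 95], [0, 0, 0, 0, 95], [0, 0, 0, 0, 95], [0, 0, 0, 0, 95], [0, 0, 0, 0, 95], [0, 0, 0, 0, 95]]}}

```text
t: 4.88
tcp_pos: [0.488, -0.4458, 0.0866]
tool_rot: [0.989, 0.147, 0.003, 0.006]
force: [0.8, 0.0, 0.2]
finger_gap: 0.628
```

```bash
python3 - <<'E'
from h import *
show()
E
```

```text
t 4.88 tcp [ 488.  -445.8   86.6] jaw 106.96 tilt xy [ 0.45 -0.64] radial 0.77 F [0.8 0.  0.2] T [-0.   -0.04  0.03] gap 53.4 qd [-0.    -0.002 -0.005  0.    -0.001 -0.001]
```

Call:
{"api": "jog_arm", "payload": {"motion": [[0, 0, 3, 0, 95], [0, 0, 2.5, 0, 95], [0, 0, 0, 0, 95], [0, 0, 0, 0, 95], [0, 0, 0, 0, 95], [0, 0, 0, 0, 95], [0, 0, 0, 0, 95], [0, 0, 0, 0, 95], [0, 0, 0, 0, 95], [0, 0, 0, 0, 95]]}}

```text
t: 5.72
tcp_pos: [0.486, -0.4436, 0.139]
tool_rot: [0.989, 0.147, 0.001, 0.003]
force: [0.1, -0.4, 0.5]
finger_gap: 0.628
```

```bash
python3 - <<'E'
from h import *
show()
E
```

```text
t 5.72 tcp [ 486.  -443.6  139. ] jaw 106.94 tilt xy [ 0.17 -0.28] radial 0.31 F [ 0.1 -0.4  0.5] T [-0.    0.03  0.01] gap 53.4 qd [ 0.002  0.01   0.006 -0.001 -0.001  0.002]
```

Call:
{"api": "jog_arm", "payload": {"motion": [[0.03, -0.04, -0.6, 0, 95], [0.03, -0.04, -0.7, 0, 95], [0.03, -0.04, -0.7, 0, 95], [0.03, -0.04, -0.7, 0, 95], [0.03, -0.04, -0.7, 0, 95], [0.03, -0.04, -0.7, 0, 95], [0.03, -0.04, -0.7, 0, 95], [0.03, -0.04, -0.7, 0, 95], [0.03, -0.04, -0.6, 0, 95], [0.03, -0.04, -0.5, 0, 95]]}}

```text
t: 6.55
tcp_pos: [0.4887, -0.4473, 0.0642]
tool_rot: [0.989, 0.147, 0.0, 0.001]
force: [-0.4, -0.0, -0.3]
finger_gap: 0.63
```

```bash
python3 - <<'E'
from h import *
show();s=snap('wrist','w4')
E
```

```text
t 6.55 tcp [ 488.7 -447.3   64.2] jaw 106.94 tilt xy [ 0.07 -0.15] radial 0.15 F [-0.4 -0.  -0.3] T [0.01 0.02 0.01] gap 53.5 qd [ 0.001  0.102  0.005  0.001 -0.108 -0.   ]
```

View pics/w4.png

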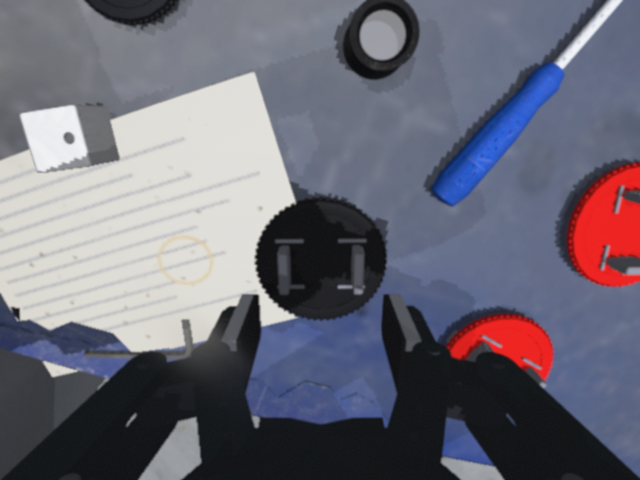

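Call:
{"api": "jog_arm", "payload": {"motion": [[0, 0, -0.7, 0, 95], [0, 0, -0.7, 0, 95], [0, 0, -0.7, 0, 95], [0, 0, -0.7, 0, 95], [0, 0, -0.6, 0, 95], [0, 0, -0.5, 0, 95], [0, 0, -0.3, 0, 95], [0, 0, -0.2, 0, 95]]}}

```text
t: 7.27
tcp_pos: [0.4886, -0.4472, 0.0148]
tool_rot: [0.989, 0.147, 0.0, 0.001]
force: [-1.4, 0.3, -0.4]
finger_gap: 0.628
```

```bash
python3 - <<'E'
from h import *
show()
E
```

```text
t 7.27 tcp [ 488.6 -447.2   14.8] jaw 106.94 tilt xy [ 0.05 -0.12] radial 0.12 F [-1.4  0.3 -0.4] T [ 0.08 -0.02 -0.01] gap 53.4 qd [-0.001  0.044  0.007  0.    -0.044 -0.001]
```

Call:
{"api": "jog_arm", "payload": {"motion": [[0, 0, 0, 0, 110], [0, 0, 0, 0, 125], [0, 0, 0, 0, 140], [0, 0, 0, 0, 155], [0, 0, 0, 0, 180], [0, 0, 0, 0, 200]], "squeeze": 40}}

```text
t: 7.77
tcp_pos: [0.4893, -0.4482, 0.0165]
tool_rot: [0.989, 0.147, 0.001, 0.002]
force: [0.3, 0.8, -1.1]
finger_gap: 0.347
```

```bash
python3 - <<'E'
from h import *
show();s=snap('wrist','w5')
E
```

```text
t 7.77 tcp [ 489.3 -448.2   16.5] jaw 106.94 tilt xy [ 0.14 -0.26] radial 0.28 F [ 0.3  0.8 -1.1] T [ 0.03 -0.03  0.02] gap 29.5 qd [-0.002 -0.004 -0.002  0.     0.003 -0.001]
```

View pics/w5.png

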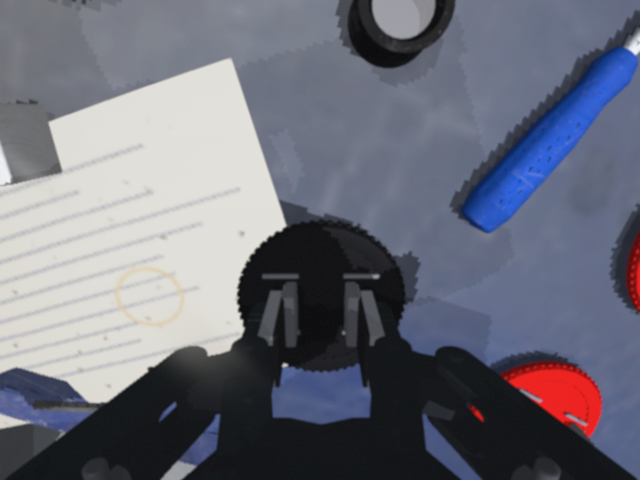

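The pads now hold the tabs at (275,315) and (365,315), pinched to their stops. Because the arm crept upward, the grip ended about 3 mm higher than I wanted. I'll regrip lower so the fingertips can also hold the cap's face down at release.

Call:
{"api": "jog_arm", "payload": {"motion": [[0, 0, 0, 0, 105], [0, 0, 0, 0, 100], [0, 0, -0.2, 0, 100], [0, 0, -0.2, 0, 130], [0, 0, -0.1, 0, 180], [0, 0, 0, 0, 200], [0, 0, 0, 0, 200], [0, 0, 0, 0, 200], [0, 0, 0, 0, 200]], "squeeze": 40}}

```text
t: 8.57
tcp_pos: [0.4896, -0.448, 0.0129]
tool_rot: [0.989, 0.147, 0.001, 0.002]
force: [-0.1, -0.1, 2.9]
finger_gap: 0.357
```

```bash
python3 - <<'E'
from h import *
show()
E
```

```text
t 8.57 tcp [ 489.6 -448.    12.9] jaw 106.94 tilt xy [ 0.17 -0.24] radial 0.29 F [-0.1 -0.1  2.9] T [ 0.08  0.02 -0.02] gap 30.4 qd [-0.001 -0.001 -0.001 -0.002  0.004 -0.001]
```

Call:
{"api": "jog_arm", "payload": {"motion": [[0, 0, 0.3, 0, 200], [0, 0, 0.6, 0, 200], [0, 0, 0.8, 0, 200], [0, 0, 0.8, 0, 200], [0, 0, 0.8, 0, 200], [0, 0, 0.6, 0, 200], [0, 0, 0.3, 0, 200]]}}

```text
t: 9.15
tcp_pos: [0.4886, -0.4468, 0.0571]
tool_rot: [0.989, 0.147, 0.0, 0.001]
force: [-0.5, -0.8, -1.0]
finger_gap: 0.354
```

```bash
python3 - <<'E'
from h import *
show();s=snap('wrist','w6')
E
```

```text
t 9.15 tcp [ 488.6 -446.8   57.1] jaw 106.94 tilt xy [ 0.03 -0.08] radial 0.08 F [-0.5 -0.8 -1. ] T [-0.02 -0.06 -0.01] gap 30.1 qd [ 0.001 -0.067 -0.014  0.     0.07  -0.001]
```

View pics/w6.png

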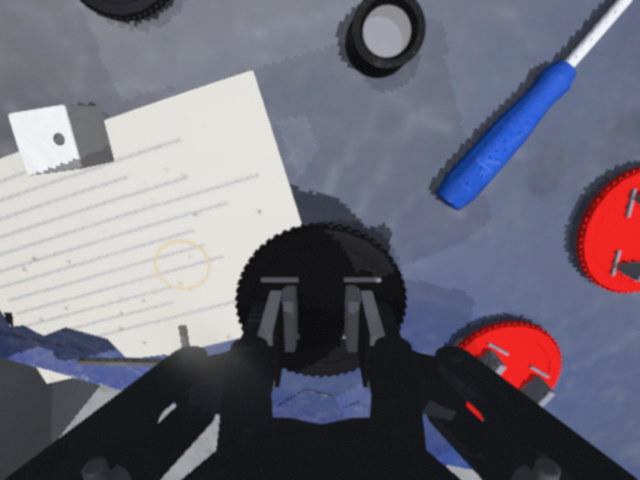

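Call:
{"api": "jog_arm", "payload": {"motion": [[0, 0, 0.8, 0, 200], [0, 0.5, 0.9, 0, 200], [-0.3, 1, 0.9, 0, 200], [-0.4, 1, 0.9, 0, 200], [-0.4, 1, 0.9, 0, 200], [-0.4, 1, 0.9, 0, 200], [-0.4, 1, 0.9, 0, 200], [-0.4, 1, 0.9, 0, 200], [-0.4, 1, 0.9, 0, 200], [-0.4, 1, 0.9, 0, 200]]}}

```text
t: 10.03
tcp_pos: [0.4529, -0.351, 0.1548]
tool_rot: [0.989, 0.148, -0.0, -0.001]
force: [0.2, -0.3, -1.2]
finger_gap: 0.354
```

Call:
{"api": "jog_arm", "payload": {"motion": [[-0.4, 1, 0.9, 0, 200], [-0.4, 1, 0.9, 0, 200], [-0.5, 1, 0.9, 0, 200], [-0.5, 1, 0.9, 0, 200], [-0.5, 1, 0.9, 0, 200], [-0.5, 1, 0.9, 0, 200], [-0.5, 1, 0.8, 0, 200], [-0.5, 1, 0.5, 0, 200], [-0.5, 1, 0.3, 0, 200], [-0.4, 0.7, 0, 0, 200]]}}

```text
t: 10.87
tcp_pos: [0.3962, -0.2344, 0.2356]
tool_rot: [0.989, 0.15, -0.0, -0.001]
force: [-0.8, -1.0, -0.4]
finger_gap: 0.356
```

Call:
{"api": "jog_arm", "payload": {"motion": [[0, 0, 0, 0, 200], [0, 0, 0, 0, 200], [0, 0, 0, 0, 200], [0, 0, 0, 0, 200]]}}

```text
t: 11.2
tcp_pos: [0.3944, -0.2315, 0.2353]
tool_rot: [0.989, 0.151, -0.001, -0.002]
force: [0.5, 0.1, -1.8]
finger_gap: 0.357
```

```bash
python3 - <<'E'
from h import *
show();s=snap('wrist','w7')
E
```

```text
t 11.2 tcp [ 394.4 -231.5  235.3] jaw 107.36 tilt xy [-0.14  0.2 ] radial -0.22 F [ 0.5  0.1 -1.8] T [ 0.03  0.04 -0.01] gap 30.4 qd [-0.002  0.011 -0.001 -0.001 -0.005 -0.001]
```

View pics/w7.png

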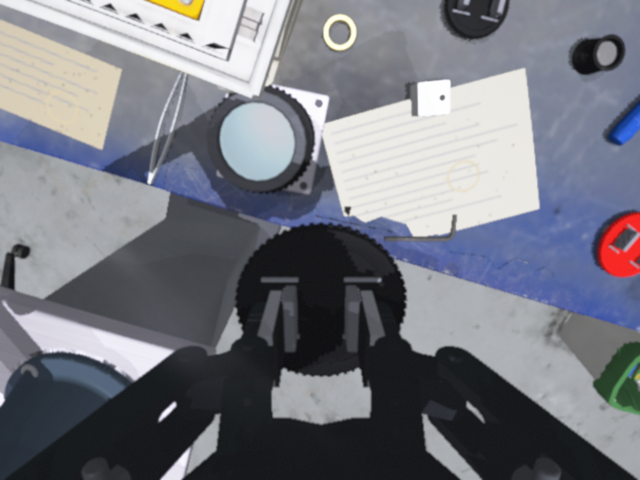

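```bash
python3 - <<'E'
from h import *
s=load('w7'); print(s['eye'])
crop(s,'c7',195,65,335,205,5)
for (u,v) in [(262,92),(255,88),(245,83),(270,80),(228,80)]:
    print(u,v,dep(s,u,v).round(4))
P=[]
for v in range(0,140):
  for u in range(80,330):
    if s['depth'][v,u]>0:
      p=dep(s,u,v)
      if p[2]>.1: P.append(p)
P=np.array(P); c=np.array([.4394,-.1643])
for y0 in np.arange(-0.2,-0.04,0.01):
  m=(abs(P[:,1]-y0)<.003)
  if m.any(): i=np.argsort(P[m,0])[:3];print(round(y0,2),P[m][i].round(3).tolist())
i=np.argsort(np.hypot(*(P[:,:2]-c).T))[:6];print(P[i].round(4),np.hypot(*(P[i,:2]-c).T))
E
```

```text
[ 0.47215471 -0.20808969  0.37651597]
262 92 [ 0.4759 -0.163   0.1097]
255 88 [ 0.4768 -0.1605  0.1249]
245 83 [ 0.4779 -0.1534  0.1248]
270 80 [ 0.49   -0.1509  0.0109]
228 80 [ 0.4764 -0.1428  0.127 ]
-0.17 [[0.528, -0.167, 0.125], [0.53, -0.167, 0.125], [0.532, -0.167, 0.124]]
-0.16 [[0.468, -0.16, 0.12], [0.469, -0.16, 0.119], [0.469, -0.159, 0.119]]
-0.15 [[0.47, -0.151, 0.12], [0.47, -0.152, 0.124], [0.47, -0.15, 0.121]]
-0.14 [[0.469, -0.14, 0.113], [0.469, -0.14, 0.112], [0.469, -0.138, 0.111]]
-0.13 [[0.471, -0.132, 0.119], [0.472, -0.132, 0.121], [0.472, -0.128, 0.117]]
-0.12 [[0.473, -0.121, 0.119], [0.473, -0.12, 0.12], [0.473, -0.118, 0.126]]
-0.11 [[0.473, -0.112, 0.115], [0.473, -0.113, 0.12], [0.473, -0.109, 0.115]]
-0.1 [[0.474, -0.103, 0.116], [0.474, -0.1, 0.12], [0.474, -0.097, 0.118]]
-0.09 [[0.475, -0.09, 0.119], [0.475, -0.088, 0.123], [0.475, -0.091, 0.123]]
-0.08 [[0.475, -0.083, 0.12], [0.475, -0.078, 0.118], [0.476, -0.077, 0.124]]
-0.07 [[0.476, -0.072, 0.118], [0.476, -0.072, 0.123], [0.476, -0.073, 0.124]]
-0.06 [[0.477, -0.057, 0.125], [0.477, -0.063, 0.126], [0.477, -0.06, 0.124]]
-0.05 [[0.477, -0.049, 0.124], [0.478, -0.05, 0.124], [0.478, -0.048, 0.124]]
[[ 0.4683 -0.1597  0.1196]
 [ 0.4691 -0.16    0.1186]
 [ 0.4695 -0.1593  0.1194]
 [ 0.4697 -0.16    0.1193]
 [ 0.47   -0.1598  0.1259]
 [ 0.4697 -0.1581  0.1204]] [0.02922008 0.02997534 0.03050803 0.03060418 0.03091391 0.03097118]
```

View pics/c7.png

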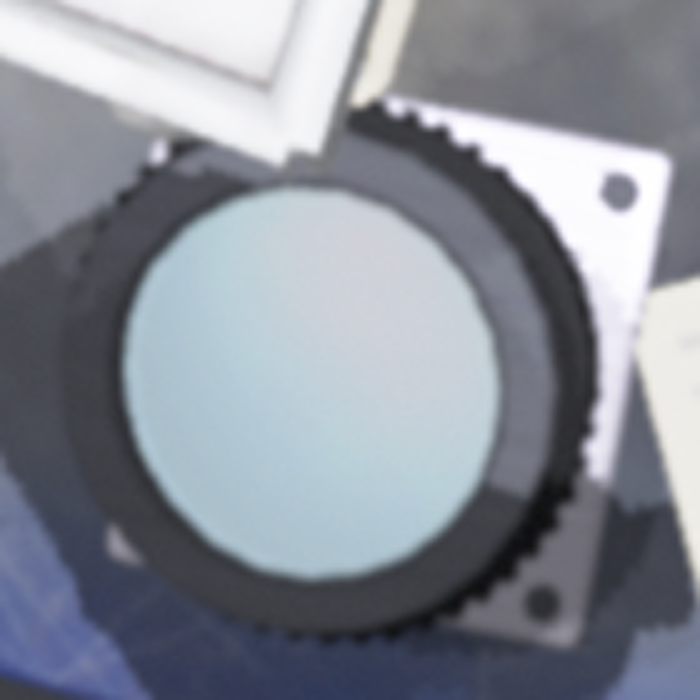

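```bash
python3 - <<'E'
from h import *
s=snap('scene','s2'); 
crop(s,'c8',200,125,300,205,8)
print(proj(s,[[.4394,-.1643,.09],[.4394,-.1643,.235]]))
for u in (226,229,232,235,238,242,246,250):
  print(u,[ (v,*(dep(s,u,v)*1000).round(0).astype(int)) for v in range(146,176,2) if s['depth'][v,u]>0])
E
```

```text
[[213.73380395 174.35921768]
 [203.5538252  106.23414447]]
226 [(146, np.int64(491), np.int64(-114), np.int64(105)), (148, np.int64(476), np.int64(-150), np.int64(127)), (152, np.int64(472), np.int64(-159), np.int64(124)), (154, np.int64(471), np.int64(-161), np.int64(122)), (156, np.int64(472), np.int64(-156), np.int64(114)), (158, np.int64(472), np.int64(-155), np.int64(109)), (160, np.int64(488), np.int64(-113), np.int64(73)), (162, np.int64(502), np.int64(-76), np.int64(41)), (164, np.int64(472), np.int64(-149), np.int64(91)), (166, np.int64(470), np.int64(-153), np.int64(90)), (168, np.int64(469), np.int64(-155), np.int64(87)), (170, np.int64(470), np.int64(-152), np.int64(80)), (172, np.int64(470), np.int64(-151), np.int64(75)), (174, np.int64(467), np.int64(-156), np.int64(74))]
229 [(146, np.int64(495), np.int64(-120), np.int64(107)), (148, np.int64(492), np.int64(-125), np.int64(107)), (150, np.int64(479), np.int64(-156), np.int64(125)), (152, np.int64(477), np.int64(-161), np.int64(124)), (154, np.int64(476), np.int64(-161), np.int64(119)), (156, np.int64(475), np.int64(-16
[... 4510 characters left out ...]
nt64(-168), np.int64(121)), (150, np.int64(519), np.int64(-162), np.int64(112)), (152, np.int64(517), np.int64(-166), np.int64(111)), (154, np.int64(517), np.int64(-166), np.int64(106)), (156, np.int64(571), np.int64(-46), np.int64(11)), (158, np.int64(568), np.int64(-52), np.int64(10)), (160, np.int64(563), np.int64(-63), np.int64(14)), (162, np.int64(562), np.int64(-64), np.int64(9)), (164, np.int64(544), np.int64(-102), np.int64(34)), (166, np.int64(541), np.int64(-107), np.int64(33)), (168, np.int64(540), np.int64(-109), np.int64(30)), (170, np.int64(546), np.int64(-93), np.int64(13)), (172, np.int64(543), np.int64(-101), np.int64(13)), (174, np.int64(540), np.int64(-105), np.int64(12))]
```

View pics/c8.png

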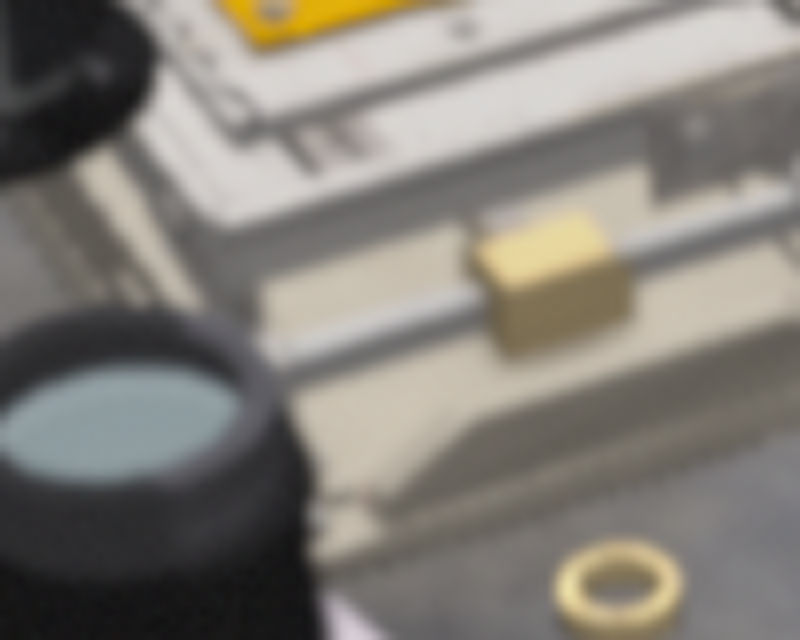

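```bash
cat > ov.py <<'E'
from h import *
import sys
def ov(name,f,box,k,c,rim):
    s=load(name); u0,v0,u1,v1=box
    im=cv2.resize(s['img'][v0:v1,u0:u1,::-1],None,fx=k,fy=k,interpolation=cv2.INTER_CUBIC)
    a=np.linspace(0,2*np.pi,200)
    for r,z,col in [(31.5,rim,(0,255,255)),(30,rim-.0035,(0,0,255)),(39,rim,(0,255,0)),(44.5,.068,(255,0,255))]:
        P=np.c_[c[0]+r/1e3*np.cos(a),c[1]+r/1e3*np.sin(a),np.full(200,z)]
        p=(proj(s,P)-[u0,v0]+.5)*k
        cv2.polylines(im,[np.round(p*8).astype(np.int32)],True,col,1,cv2.LINE_AA,3)
    th=np.radians(5); 
    cv2.imwrite(f'pics/{f}.png',im)
c=(float(sys.argv[1]),float(sys.argv[2])); rim=float(sys.argv[3])
ov('w7','o1',(195,65,335,205),5,c,rim); ov('top0','o2',(130,235,210,320),7,c,rim)
E
python3 ov.py .4394 -.1643 .090
```

```text
(no output)
```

View pics/o1.png

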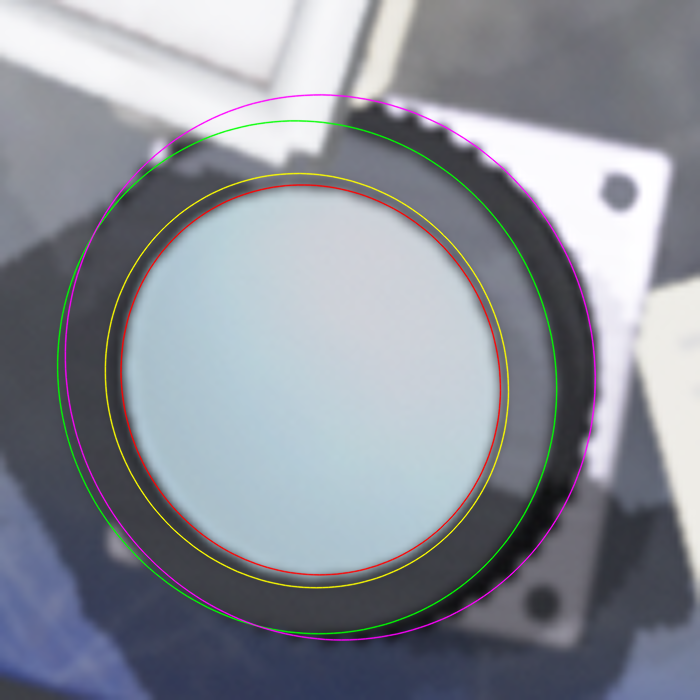

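View pics/o2.png

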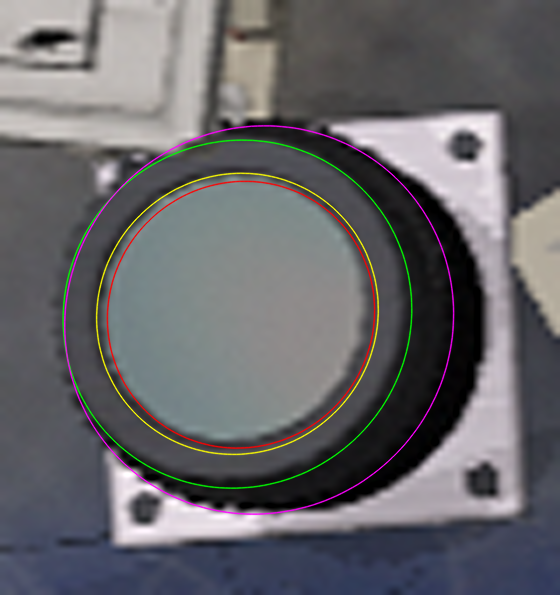

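The overlay fits the bore, rim and tube well at centre (0.4394, -0.1643) with the rim at 0.090. A corner of the equipment plate, with its top at about z = 0.125, overhangs the edge of the tube, so I'll descend slowly there and feel for contact. Next I'll check how the cap sits in the tool.

```bash
python3 - <<'E'
from h import *
s=load('w7'); tcp=np.array([.3944,-.2315,.2353]); ax=np.array([np.cos(np.radians(17.36)),np.sin(np.radians(17.36))])
k=4;u0,v0,u1,v1=225,205,420,390
im=cv2.resize(s['img'][v0:v1,u0:u1,::-1],None,fx=k,fy=k,interpolation=cv2.INTER_CUBIC)
im=np.clip(im.astype(float)*2.2,0,255).astype(np.uint8)
a=np.linspace(0,2*np.pi,200)
for z,col in [(0.0001,(0,255,255)),(-.0049,(0,255,0))]:
  P=np.c_[tcp[0]+.0385*np.cos(a),tcp[1]+.0385*np.sin(a),np.full(200,tcp[2]+z)]
  p=(proj(s,P)-[u0,v0]+.5)*k; cv2.polylines(im,[np.round(p*8).astype(np.int32)],True,col,1,cv2.LINE_AA,3)
ay=np.array([-ax[1],ax[0]])
for sg in (1,-1):   # tab tops
  P=np.array([[*(tcp[:2]+ax*dx+ay*dy*sg),tcp[2]+.0161] for dx,dy in [(-.012,.011),(.012,.011),(.012,.016),(-.012,.016)]])
  p=(proj(s,P)-[u0,v0]+.5)*k; cv2.polylines(im,[np.round(p*8).astype(np.int32)],True,(0,0,255),1,cv2.LINE_AA,3)
cv2.imwrite('pics/o3.png',im)
E
```

```text
(no output)
```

View pics/o3.png

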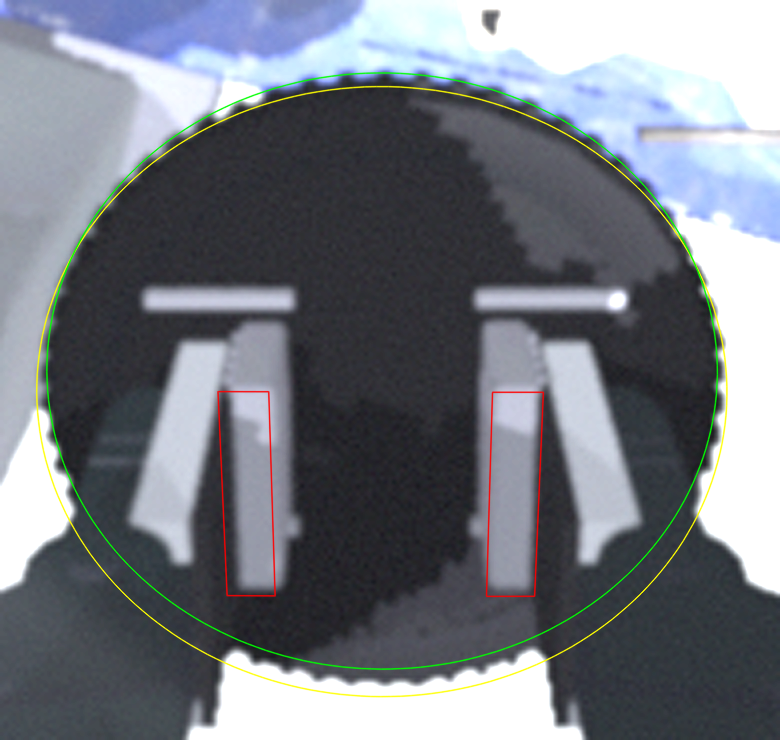

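Call:
{"api": "jog_arm", "payload": {"motion": [[0.6, 0.9, 0, 0, 200], [0.6, 1, 0, 0, 200], [0.6, 1, 0, 0, 200], [0.6, 1, 0, 0, 200], [0.6, 1, 0, 0, 200], [0.6, 0.9, 0, 0, 200], [0.4, 0.5, 0, 0, 200], [0.2, 0.2, 0, 0, 200], [0, 0, 0, 0, 200], [0, 0, 0, 0, 200]]}}

```text
t: 12.13
tcp_pos: [0.4421, -0.163, 0.2328]
tool_rot: [0.989, 0.149, -0.001, -0.003]
force: [-0.2, 0.9, -0.8]
finger_gap: 0.355
```

```bash
python3 - <<'E'
from h import *
show()
E
```

```text
t 12.13 tcp [ 442.1 -163.   232.8] jaw 107.09 tilt xy [-0.18  0.36] radial -0.3 F [-0.2  0.9 -0.8] T [-0.01 -0.01 -0.  ] gap 30.2 qd [ 0.007  0.004 -0.005  0.001  0.001  0.002]
```

Now down faster, which also corrects the small tilt, then a settle.

Call:
{"api": "jog_arm", "payload": {"motion": [[-0.1, 0, -1.7, 0, 200], [-0.1, 0, -2, 0, 200], [0, 0, -1.7, 0, 200], [0, 0, 0, 0, 200], [0, 0, 0, 0, 200], [0, 0, 0, 0, 200], [0, 0, 0, 0, 200], [0, 0, 0, 0, 200], [0, 0, 0, 0, 200]]}}

```text
t: 12.88
tcp_pos: [0.4422, -0.1678, 0.1811]
tool_rot: [0.989, 0.147, 0.002, 0.0]
force: [-0.5, -0.1, -0.9]
finger_gap: 0.35
```

```bash
python3 - <<'E'
from h import *
show()
E
```

```text
t 12.88 tcp [ 442.2 -167.8  181.1] jaw 106.87 tilt xy [ 0.25 -0.01] radial 0.24 F [-0.5 -0.1 -0.9] T [-0.04 -0.03 -0.02] gap 29.8 qd [-0.003 -0.012 -0.01  -0.002  0.006  0.   ]
```

Call:
{"api": "jog_arm", "payload": {"motion": [[-0.05, 0.06, -0.5, 0, 200], [-0.05, 0.06, -0.6, 0, 200], [-0.05, 0.06, -0.6, 0, 200], [-0.05, 0.06, -0.6, 0, 200], [-0.05, 0.06, -0.6, 0, 200], [-0.05, 0.05, -0.5, 0, 200], [0, 0, -0.2, 0, 200]]}}

```text
t: 13.47
tcp_pos: [0.4396, -0.1642, 0.1431]
tool_rot: [0.989, 0.147, 0.003, 0.002]
force: [0.7, 1.0, -0.3]
finger_gap: 0.358
```

```bash
python3 - <<'E'
from h import *
show()
E
```

```text
t 13.47 tcp [ 439.6 -164.2  143.1] jaw 106.89 tilt xy [ 0.42 -0.13] radial 0.44 F [ 0.7  1.  -0.3] T [-0.04 -0.05 -0.04] gap 30.4 qd [ 0.     0.055  0.023  0.001 -0.074 -0.001]
```

Call:
{"api": "jog_arm", "payload": {"motion": [[0, 0, -0.2, 0, 200], [0, 0, -0.2, 0, 200], [0, 0, -0.2, 0, 200]]}}

```text
t: 13.72
tcp_pos: [0.4393, -0.164, 0.1356]
tool_rot: [0.989, 0.147, 0.003, 0.001]
force: [0.2, -0.8, -0.9]
finger_gap: 0.36
```

Call:
{"api": "jog_arm", "payload": {"motion": [[0, 0, -0.2, 0, 200], [0, 0, -0.2, 0, 200]]}}

```text
t: 13.88
tcp_pos: [0.4396, -0.1641, 0.1313]
tool_rot: [0.989, 0.147, 0.003, 0.001]
force: [-0.3, 0.2, -0.9]
finger_gap: 0.354
```

Call:
{"api": "jog_arm", "payload": {"motion": [[0, 0, -0.2, 0, 200], [0, 0, -0.2, 0, 200]]}}

```text
t: 14.05
tcp_pos: [0.4399, -0.1644, 0.1272]
tool_rot: [0.989, 0.147, 0.003, 0.002]
force: [0.1, -0.6, -0.4]
finger_gap: 0.353
```

Call:
{"api": "jog_arm", "payload": {"motion": [[0, 0, -0.2, 0, 200], [0, 0, -0.2, 0, 200]]}}

```text
t: 14.22
tcp_pos: [0.4401, -0.1645, 0.1229]
tool_rot: [0.989, 0.147, 0.004, 0.002]
force: [-0.3, -0.0, -0.5]
finger_gap: 0.357
```

Call:
{"api": "jog_arm", "payload": {"motion": [[0, 0, -0.2, 0, 200], [0, 0, -0.2, 0, 200], [0, 0, 0, 0, 200]]}}

```text
t: 14.47
tcp_pos: [0.44, -0.1644, 0.1182]
tool_rot: [0.989, 0.147, 0.003, 0.002]
force: [-0.4, 0.1, -1.6]
finger_gap: 0.356
```

```bash
python3 - <<'E'
from h import *
show(); s=snap('wrist','w8'); t=snap('scene','s3'); crop(t,'c9',150,90,290,210,5)
E
```

```text
t 14.47 tcp [ 440.  -164.4  118.2] jaw 106.89 tilt xy [ 0.42 -0.12] radial 0.43 F [-0.4  0.1 -1.6] T [ 0.02  0.02 -0.05] gap 30.3 qd [ 0.    -0.002  0.     0.002  0.001 -0.001]
```

View pics/w8.png

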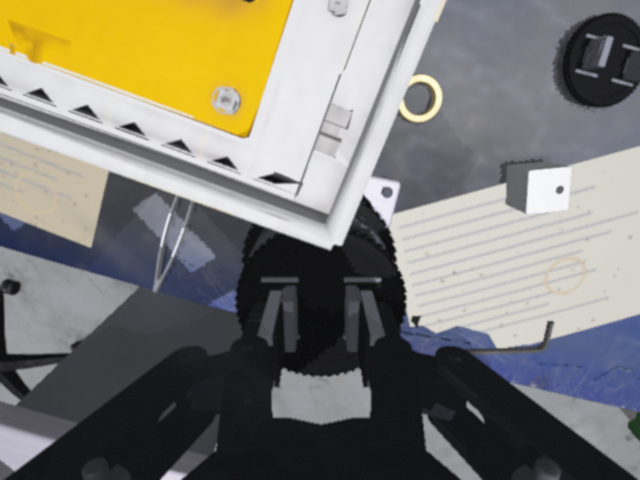

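View pics/c9.png

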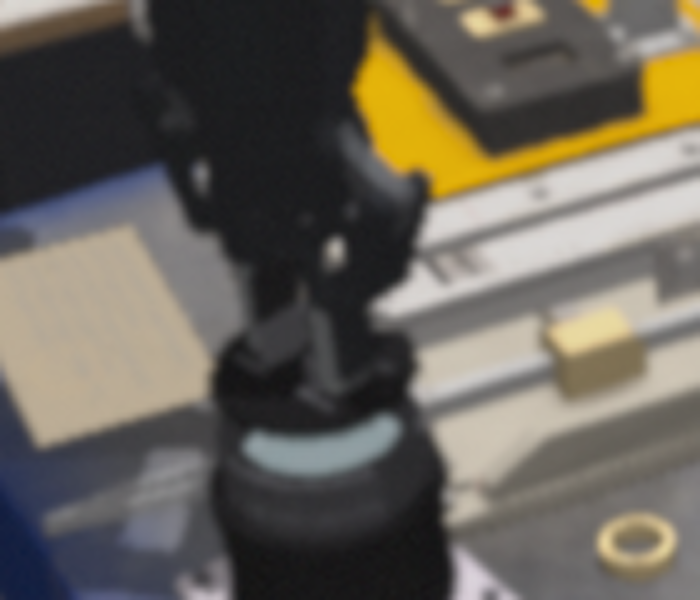

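The cap passes the plate corner with no force felt, so that plate is not an obstacle. The scene crop shows the cap level over the mouth. I'll continue down by feel.

Call:
{"api": "jog_arm", "payload": {"motion": [[-0.04, 0, -0.2, 0, 200], [-0.02, 0, -0.2, 0, 200], [0, 0, -0.2, 0, 200], [0, 0, -0.2, 0, 200], [0, 0, -0.15, 0, 200]]}}

```text
t: 14.98
tcp_pos: [0.4398, -0.1648, 0.1086]
tool_rot: [0.989, 0.147, 0.004, 0.002]
force: [-0.9, 0.3, -0.9]
finger_gap: 0.358
```

Call:
{"api": "jog_arm", "payload": {"motion": [[0, 0, -0.1, 0, 200], [0, 0, -0.1, 0, 200], [0, 0, -0.1, 0, 200]]}}

```text
t: 15.23
tcp_pos: [0.4397, -0.1647, 0.105]
tool_rot: [0.989, 0.147, 0.004, 0.002]
force: [-0.1, -0.3, -1.0]
finger_gap: 0.355
```

```bash
python3 - <<'E'
from h import *
show()
E
```

```text
t 15.23 tcp [ 439.7 -164.7  105. ] jaw 106.89 tilt xy [ 0.49 -0.17] radial 0.52 F [-0.1 -0.3 -1. ] T [-0.02  0.03  0.  ] gap 30.2 qd [ 0.     0.028  0.008 -0.    -0.034  0.001]
```

Call:
{"api": "jog_arm", "payload": {"motion": [[-0.03, 0.03, -0.1, 0, 200], [0, 0, -0.1, 0, 200]]}}

```text
t: 15.4
tcp_pos: [0.4395, -0.1644, 0.1028]
tool_rot: [0.989, 0.147, 0.004, 0.002]
force: [0.0, 1.2, -1.3]
finger_gap: 0.358
```

Call:
{"api": "jog_arm", "payload": {"motion": [[0, 0, -0.1, 0, 200], [0, 0, -0.1, 0, 200]]}}

```text
t: 15.57
tcp_pos: [0.4395, -0.1645, 0.1006]
tool_rot: [0.989, 0.147, 0.004, 0.002]
force: [-0.5, -0.4, -1.5]
finger_gap: 0.357
```

```bash
python3 - <<'E'
from h import *
show()
E
```

```text
t 15.57 tcp [ 439.5 -164.5  100.6] jaw 106.89 tilt xy [ 0.5  -0.18] radial 0.53 F [-0.5 -0.4 -1.5] T [-0.01 -0.03 -0.02] gap 30.4 qd [ 0.001  0.028  0.006 -0.    -0.035  0.001]
```

Call:
{"api": "jog_arm", "payload": {"motion": [[0, 0, -0.1, 0, 200], [0, 0, -0.1, 0, 200]]}}

```text
t: 15.73
tcp_pos: [0.4396, -0.1645, 0.0985]
tool_rot: [0.989, 0.147, 0.004, 0.002]
force: [-0.2, 1.3, 2.0]
finger_gap: 0.353
```

Call:
{"api": "jog_arm", "payload": {"motion": [[0, 0, -0.1, 0, 200]]}}

```text
t: 15.82
tcp_pos: [0.4396, -0.1645, 0.0977]
tool_rot: [0.989, 0.147, 0.004, 0.002]
force: [-0.5, 1.1, 3.7]
finger_gap: 0.354
```

Call:
{"api": "jog_arm", "payload": {"motion": [[0, 0, -0.1, 0, 200]]}}

```text
t: 15.9
tcp_pos: [0.4396, -0.1645, 0.0969]
tool_rot: [0.989, 0.147, 0.004, 0.002]
force: [-0.5, 0.2, 5.8]
finger_gap: 0.354
```

```bash
python3 - <<'E'
from h import *
show()
E
```

```text
t 15.9 tcp [ 439.6 -164.5   96.9] jaw 106.89 tilt xy [ 0.51 -0.19] radial 0.55 F [-0.5  0.2  5.8] T [ 0.1   0.23 -0.02] gap 30.1 qd [-0.001  0.017  0.006 -0.001 -0.024  0.001]
```

The seal touched at about TCP z = 98.6 mm, and the force is rising along the seal's spring curve. I'll press on in small steps until the flange meets the rim.

Call:
{"api": "jog_arm", "payload": {"motion": [[0, 0, -0.06, 0, 200]]}}

```text
t: 15.98
tcp_pos: [0.4396, -0.1645, 0.0966]
tool_rot: [0.989, 0.147, 0.004, 0.002]
force: [-0.3, 1.8, 5.3]
finger_gap: 0.356
```

Call:
{"api": "jog_arm", "payload": {"motion": [[0, 0, -0.06, 0, 200]]}}

```text
t: 16.07
tcp_pos: [0.4396, -0.1645, 0.0964]
tool_rot: [0.989, 0.147, 0.004, 0.002]
force: [-0.7, 0.7, 6.3]
finger_gap: 0.349
```

```bash
python3 - <<'E'
from h import *
show()
E
```

```text
t 16.07 tcp [ 439.6 -164.5   96.4] jaw 106.9 tilt xy [ 0.52 -0.2 ] radial 0.56 F [-0.7  0.7  6.3] T [ 0.12  0.35 -0.02] gap 29.7 qd [ 0.003  0.006  0.002 -0.003 -0.01   0.001]
```

Call:
{"api": "jog_arm", "payload": {"motion": [[0, 0, -0.08, 0, 200]]}}

```text
t: 16.15
tcp_pos: [0.4396, -0.1645, 0.0962]
tool_rot: [0.989, 0.147, 0.004, 0.003]
force: [-1.3, 1.6, 13.9]
finger_gap: 0.354
```

Call:
{"api": "jog_arm", "payload": {"motion": [[0, 0, -0.08, 0, 200]]}}

```text
t: 16.23
tcp_pos: [0.4396, -0.1645, 0.0962]
tool_rot: [0.989, 0.147, 0.004, 0.003]
force: [-2.4, 0.7, 11.3]
finger_gap: 0.357
```

```bash
python3 - <<'E'
from h import *
show()
E
```

```text
t 16.23 tcp [ 439.6 -164.5   96.2] jaw 106.91 tilt xy [ 0.55 -0.23] radial 0.6 F [-2.4  0.7 11.3] T [0.24 0.44 0.08] gap 30.4 qd [-0.001  0.     0.003 -0.001 -0.007  0.001]
```

The flange is now rigid on the rim at TCP z = 96.2 mm, with about 12 N. I'll open gradually while keeping light downward pressure.

Call:
{"api": "jog_arm", "payload": {"motion": [[0, 0, -0.08, 0, 163], [0, 0, -0.08, 0, 156]]}}

```text
t: 16.4
tcp_pos: [0.4398, -0.1649, 0.096]
tool_rot: [0.989, 0.147, 0.005, 0.003]
force: [-1.1, -0.6, 5.3]
finger_gap: 0.39
```

Call:
{"api": "jog_arm", "payload": {"motion": [[0, 0, -0.08, 0, 150]]}}

```text
t: 16.48
tcp_pos: [0.4402, -0.1655, 0.0958]
tool_rot: [0.989, 0.148, 0.005, 0.004]
force: [-0.4, 0.0, 5.9]
finger_gap: 0.41
```

```bash
python3 - <<'E'
from h import *
show()
E
```

```text
t 16.48 tcp [ 440.2 -165.5   95.8] jaw 106.97 tilt xy [ 0.67 -0.38] radial 0.76 F [-0.4  0.   5.9] T [0.17 0.28 0.01] gap 34.9 qd [-0.001  0.008  0.002 -0.    -0.014 -0.   ]
```

Call:
{"api": "jog_arm", "payload": {"motion": [[-0.02, 0.03, -0.12, 0, 150]]}}

```text
t: 16.57
tcp_pos: [0.4402, -0.1654, 0.0956]
tool_rot: [0.989, 0.148, 0.006, 0.004]
force: [-2.2, 0.5, 18.0]
finger_gap: 0.411
```

Call:
{"api": "jog_arm", "payload": {"motion": [[0, 0, -0.12, 0, 146]]}}

```text
t: 16.65
tcp_pos: [0.4404, -0.166, 0.0955]
tool_rot: [0.989, 0.148, 0.006, 0.005]
force: [-2.7, 0.5, 15.3]
finger_gap: 0.43
```

```bash
python3 - <<'E'
from h import *
show()
E
```

```text
t 16.65 tcp [ 440.4 -166.    95.5] jaw 107.0 tilt xy [ 0.75 -0.48] radial 0.87 F [-2.7  0.5 15.3] T [0.24 0.59 0.06] gap 36.5 qd [-0.002  0.     0.001  0.004 -0.005 -0.001]
```

Call:
{"api": "jog_arm", "payload": {"motion": [[0, 0.04, -0.08, 0, 140]]}}

```text
t: 16.73
tcp_pos: [0.4405, -0.1661, 0.0956]
tool_rot: [0.989, 0.148, 0.006, 0.006]
force: [-1.5, -1.1, 5.7]
finger_gap: 0.449
```

Call:
{"api": "jog_arm", "payload": {"motion": [[0, 0.04, -0.08, 0, 134]]}}

```text
t: 16.82
tcp_pos: [0.4405, -0.1659, 0.0954]
tool_rot: [0.989, 0.148, 0.006, 0.006]
force: [-1.6, -0.8, 6.2]
finger_gap: 0.478
```

Call:
{"api": "jog_arm", "payload": {"motion": [[0, 0.04, -0.08, 0, 128]]}}

```text
t: 16.9
tcp_pos: [0.4405, -0.1659, 0.0951]
tool_rot: [0.989, 0.148, 0.006, 0.007]
force: [-0.7, -1.2, 6.3]
finger_gap: 0.497
```

```bash
python3 - <<'E'
from h import *
show()
E
```

```text
t 16.9 tcp [ 440.5 -165.9   95.1] jaw 107.06 tilt xy [ 0.84 -0.63] radial 1.01 F [-0.7 -1.2  6.3] T [0.01 0.38 0.08] gap 42.2 qd [ 0.006  0.003  0.006 -0.012 -0.022  0.008]
```

Call:
{"api": "jog_arm", "payload": {"motion": [[0, 0.02, -0.1, 0, 122], [0, 0, -0.08, 0, 120]]}}

```text
t: 17.07
tcp_pos: [0.4407, -0.1663, 0.0946]
tool_rot: [0.989, 0.149, 0.007, 0.007]
force: [-0.8, 0.8, 11.1]
finger_gap: 0.525
```

```bash
python3 - <<'E'
from h import *
show(); s=snap('wrist','w9'); crop(s,'c10',220,200,430,390,3.7)
E
```

```text
t 17.07 tcp [ 440.7 -166.3   94.6] jaw 107.09 tilt xy [ 0.9  -0.72] radial 1.1 F [-0.8  0.8 11.1] T [ 0.37  0.4  -0.05] gap 44.6 qd [-0.002  0.     0.002  0.004 -0.008 -0.001]
```

View pics/c10.png

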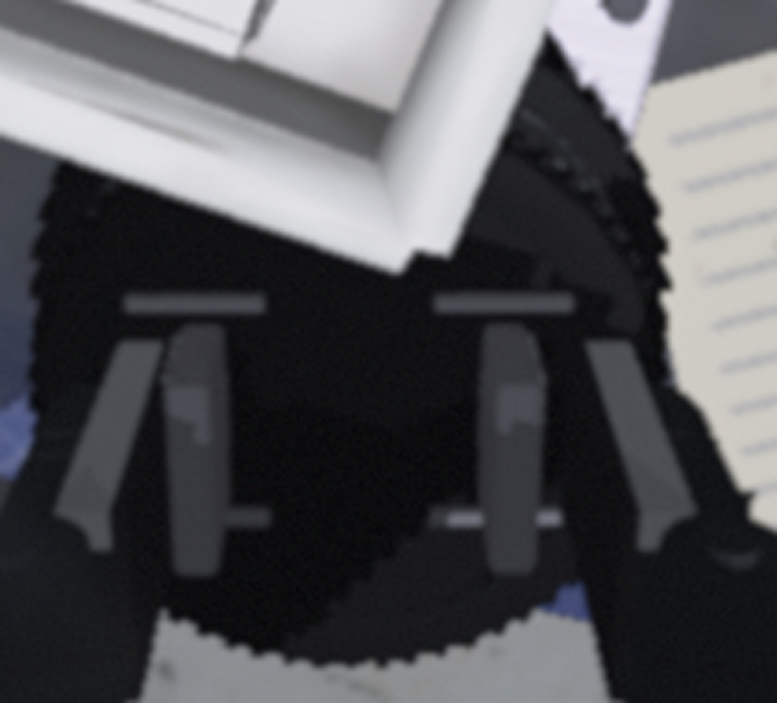

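Call:
{"api": "jog_arm", "payload": {"motion": [[-0.05, 0.15, -0.03, 0, 110], [0, 0.05, 0, 0, 100], [0, 0, 0, 0, 95], [0, 0, 0.1, 0, 90], [0, 0, 0.3, 0, 85]]}}

```text
t: 17.53
tcp_pos: [0.4406, -0.1646, 0.0983]
tool_rot: [0.989, 0.149, 0.007, 0.008]
force: [0.3, 0.5, -1.1]
finger_gap: 0.665
```

```bash
python3 - <<'E'
from h import *
show()
E
```

```text
t 17.53 tcp [ 440.6 -164.6   98.3] jaw 107.08 tilt xy [ 0.97 -0.76] radial 1.17 F [ 0.3  0.5 -1.1] T [-0.04  0.09  0.01] gap 56.5 qd [ 0.002 -0.075 -0.024  0.001  0.103 -0.001]
```

Force is back to its free value. I'll rise clear and look.

Call:
{"api": "jog_arm", "payload": {"motion": [[0, 0, 0.6, 0, 80], [0, 0, 0.8, 0, 80], [0, 0, 0.9, 0, 80], [0, 0, 0.9, 0, 80], [0, 0, 0.9, 0, 80], [0, 0, 1, 0, 80], [0, 0, 1, 0, 80], [0, 0, 1, 0, 80], [0, 0, 1, 0, 80]]}}

```text
t: 18.28
tcp_pos: [0.4394, -0.1636, 0.1862]
tool_rot: [0.989, 0.149, 0.007, 0.007]
force: [0.2, 0.1, 0.1]
finger_gap: 0.683
```

```bash
python3 - <<'E'
from h import *
show(); s=snap('wrist','w10'); t=snap('scene','s4'); crop(t,'c11',170,130,270,230,6)
E
```

```text
t 18.28 tcp [ 439.4 -163.6  186.2] jaw 107.08 tilt xy [ 0.87 -0.69] radial 1.06 F [0.2 0.1 0.1] T [-0.02 -0.04 -0.03] gap 58.1 qd [ 0.001 -0.235 -0.132 -0.001  0.359 -0.001]
```

View pics/w10.png

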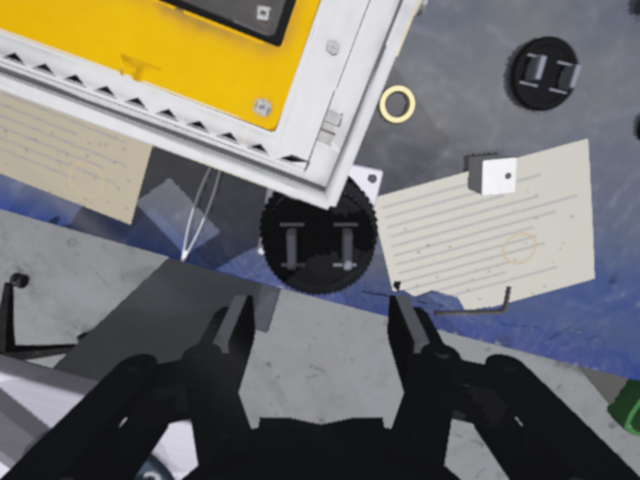

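View pics/c11.png

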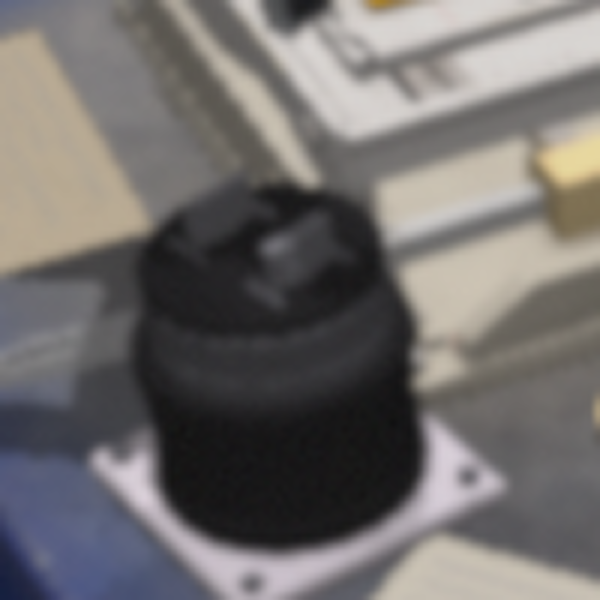

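```bash
python3 - <<'E'
from h import *
s=load('w10'); crop(s,'c12',255,190,385,300,6)
# face plane from depth: points in the disc dark, wrist
c=np.array([.4394,-.1645]); 
for nm in ['w10']:
  s=load(nm); P=[]
  for v in range(180,300):
    for u in range(250,390):
      if s['depth'][v,u]>0:
        p=dep(s,u,v)
        if np.hypot(*(p[:2]-c))<.034 and .085<p[2]<.102: P.append(p)
  P=np.array(P); A=np.c_[P[:,:2]-c,np.ones(len(P))]; 
  w=np.ones(len(P),bool)
  for _ in range(4):
    k,*_r=np.linalg.lstsq(A[w],P[w,2],rcond=None); r=P[:,2]-A@k; w=abs(r)<2.0*r[w].std()+1e-4
  print(len(P),w.sum(),'tilt deg',np.degrees(k[:2]),'z',k[2],r[w].std())
s=snap('top','t2'); crop(s,'c13',130,230,210,310,7)
P=[]
for v in range(230,310):
  for u in range(130,210):
    if s['depth'][v,u]>0:
      p=dep(s,u,v)
      if np.hypot(*(p[:2]-c))<.034 and .085<p[2]<.104: P.append(p)
P=np.array(P);print(len(P)); 
if len(P)>30: A=np.c_[P[:,:2]-c,np.ones(len(P))];k,*_=np.linalg.lstsq(A,P[:,2],rcond=None);print(np.degrees(k[:2]),k[2])
E
```

```text
6275 5763 tilt deg [-0.07264621 -0.21267601] z 0.09556488370703842 0.0006096553716675284
812
[-0.16335743 -0.02578075] 0.09628097262050254
```

View pics/c12.png

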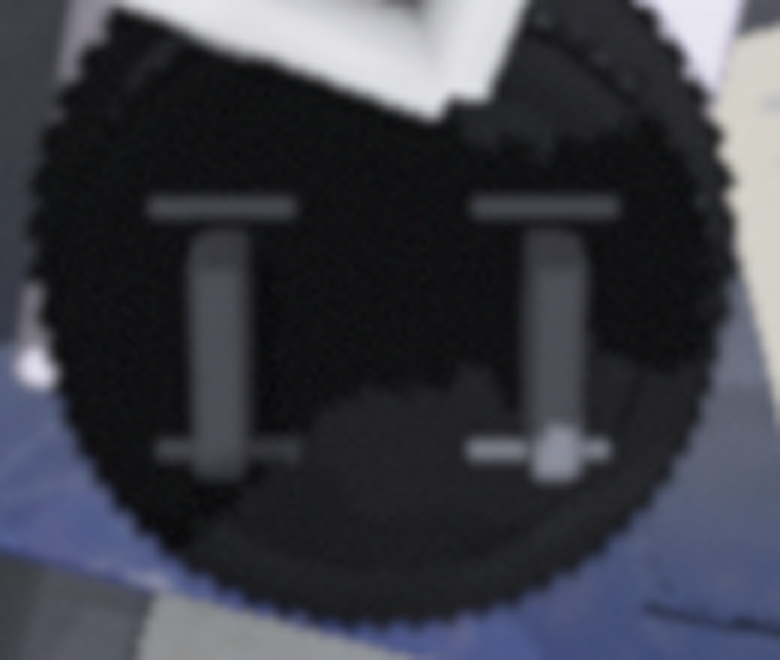

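View pics/c13.png

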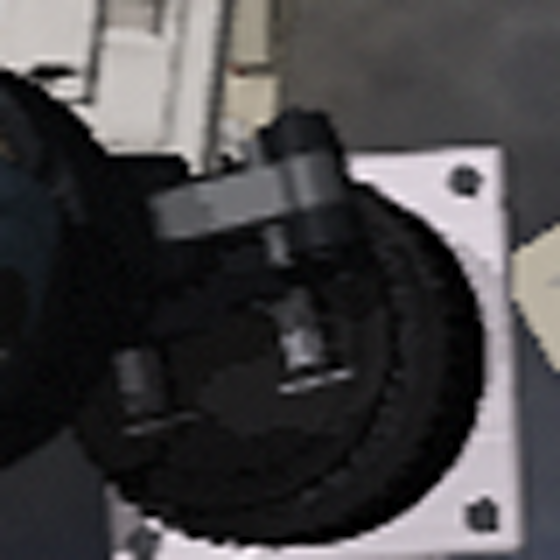

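```bash
python3 - <<'E'
from h import *
s=load('w10'); f=lambda u,v,z: atz(s,255+(u+.5)/6-.5,190+(v+.5)/6-.5,z)
for z in (.1115,.113):
  print(z,'outer',np.linalg.norm(f(190,370,z)-f(588,366,z)),'ctr',np.linalg.norm(f(220,370,z)-f(556,366,z)),'inner',np.linalg.norm(f(250,370,z)-f(525,366,z)))
  m=(f(190,370,z)+f(588,366,z))/2;print(m)
# calibrate: same measure method for free tabs in w1 gave ctr 41.0 (true 41)
# frame bars outer ends on face
print('bars', np.linalg.norm(f(147,208,.0965)-f(620,208,.0965)))
s=load('w1'); f=lambda u,v,z: atz(s,275+(u+.5)/6-.5,80+(v+.5)/6-.5,z)
print('bars free', np.linalg.norm(f(118,212,.013)-f(478,202,.013)))
E
```

```text
0.1115 outer 0.042743747965838 ctr 0.036079984623546044 inner 0.02952686163942595
[ 0.43959598 -0.16432117  0.1115    ]
0.113 outer 0.042448192391336605 ctr 0.03583050625323712 inner 0.029322695440382317
[ 0.44011531 -0.16414086  0.113     ]
bars 0.05302850793728386
bars free 0.05263485797096798
```

Both tabs read a centre spacing of about 36 mm. I'd expect about 35 mm in the groove, 30 mm if jammed in the bore and 41 mm if free. The face is level within about 0.2°, at z ≈ 96 mm. I'll let the arm settle, take a final look and hand in.

Call:
{"api": "jog_arm", "payload": {"motion": [[0, 0, 1, 0, 80], [0, 0, 0.5, 0, 80], [0, 0, 0, 0, 80], [0, 0, 0, 0, 80], [0, 0, 0, 0, 80], [0, 0, 0, 0, 80]]}}

```text
t: 18.93
tcp_pos: [0.4379, -0.1627, 0.1993]
tool_rot: [0.989, 0.148, 0.005, 0.006]
force: [-0.5, -0.2, 0.2]
finger_gap: 0.684
```

```bash
python3 - <<'E'
from h import *
show(); s=snap('wrist','w11'); t=snap('scene','s5')
print('block top / small cap', dep(load('top0'),254,235).round(3), dep(load('top0'),264,185).round(3))
t2=load('t2'); a=load('top0')['img'].astype(int); b=t2['img'].astype(int)
for n,(u,v) in dict(block=(254,235),small=(264,185)).items(): print(n,'mean img diff',abs(a-b)[v-15:v+15,u-15:u+15].mean())
E
```

```text
t 18.93 tcp [ 437.9 -162.7  199.3] jaw 107.07 tilt xy [ 0.71 -0.58] radial 0.86 F [-0.5 -0.2  0.2] T [-0.03  0.03  0.04] gap 58.2 qd [-0.001  0.011  0.005  0.001 -0.004  0.001]
block top / small cap [ 0.521 -0.299  0.029] [ 0.611 -0.312  0.012]
block mean img diff 3.7362962962962962
small mean img diff 2.005925925925926
```

View pics/w11.png

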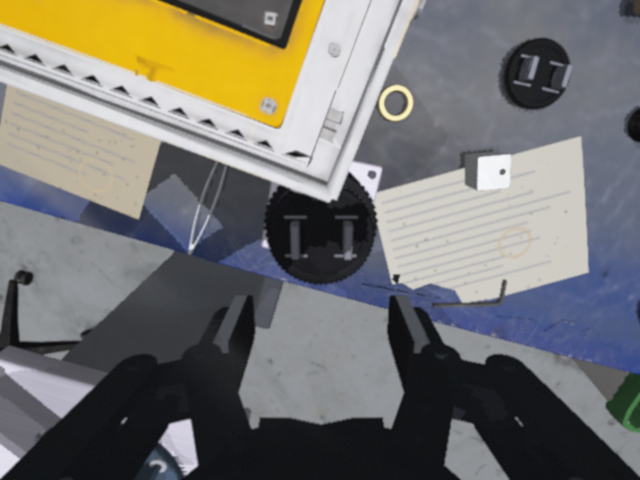

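The last picture shows the cap seated on the lens at (320,225) with its tabs at (295,240) and (348,240). The gripper is well clear, and the small cap at (537,73) and block at (490,172) are undisturbed.

```bash
python3 - <<'E'
from station import *
print(sign_off())
E
```

```text
the job is handed in; nothing more can be done
None
```

The larger cap is on the lens, and my last checks indicate it is locked. I handed the job in at about 19 s of the 51 s allowed.

**What I did:** I took the cap by its two tabs and pinched them to their stops. I regripped once, about 3 mm lower, so the fingertips could hold the face down at release. I lowered the cap into the mouth by feel: the seal touched with the tool at about 98.6 mm and the flange met the rim at 96.2 mm. I then opened the jaws step by step while still pressing lightly. The highest reading I saw was 18 N, or about 19 N after allowing for the sensor's offset. Force was read only at the end of each move call.

**Last checks:**
- **Tabs:** their centres are about 36 mm apart. I expected 35 mm with both in the groove, 30 mm jammed in the bore and 41 mm free.
- **Seating:** the face is level within about 0.2°, at 95.6 to 96.3 mm, which matches a rim at about 91 mm. I did not tug the cap to test the lock.
- **Surroundings:** the gripper is clear of everything with no force on it, and the smaller cap and steel block look unmoved.

**Disagreements:**
- The pictures showed a corner of the equipment plate overhanging the lens edge, but the cap passed through it with no force felt.
- The arm crept while holding still, which tilted the tool by about 1° at release. The cap itself measured level.
- The top camera put the bore about 1.5 mm off the wrist camera's position. I used the wrist camera, and the fit agreed with it.

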